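# Put away a delivered stack of spare parts

## Task

Take the stack of four machine parts apart and put each away lying flat inside the lip of its own place: the hexagon nut in the small round tray, the square flange in the square tray, the long plate in the long tray, and the round bearing in the round pocket of the holder, under the holder's sliding gate. Leave the gate slid fully shut over the bearing, and do not tip any part over on the way.

Things in the scene. Friction and masses are not known exactly. Their poses are not given: they have to be found in the camera images.
- nut_center (a point): Bright steel hexagon nut, 30 mm across its flats (34.6 across corners), 24 high, about 0.11 kg; topmost of the stack at the start. The point is its centre, half-way up; z up, its flats face along x and every 60 degrees from it. It stands on the bearing.
- bearing_center (a point): Round ball bearing, bright steel with a dark sealing ring on its face, 50 mm diameter, 26 high, about 0.22 kg; second from the top, on the flange. The point is its centre, half-way up; z up along its axis.
- flange_center (a point): Square dark iron flange block with four bolt holes, 62 x 62 mm, 26 high, about 0.45 kg; third from the top, on the plate. The point is its centre, half-way up; x and y along its sides, z up.
- plate_center (a point): Long light aluminium mounting plate with two holes at each end, 130 mm along x, 66 along y, 26 high, about 0.55 kg; bottom of the stack, flat on the bench. The point is its centre, half-way up; z up. Each part in the stack is within 3 mm of central on the one below.
- tray_round: Small round tray, 60 mm inner diameter, galvanised steel, fixed to the bench; floor 3 mm thick, lip 3 mm thick standing 4 mm above the floor (7 mm above the bench). Origin at the centre of its underside, on the bench; z up.
- tray_square: Square tray, 82 x 82 mm inside, galvanised steel, fixed to the bench; floor 3 mm thick, lip 3 mm thick standing 4 mm above the floor (7 mm above the bench). Origin at the centre of its underside, on the bench; x and y along its sides, z up.
- tray_long: Long tray, 150 mm (along x) by 86 mm (along y) inside, galvanised steel, fixed to the bench; floor 3 mm thick, lip 3 mm thick standing 4 mm above the floor (7 mm above the bench). Origin at the centre of its underside, on the bench; z up.
- pocket (a point): Centre of the floor of the round pocket of the bearing holder; the floor is 3 mm above the bench, the pocket 70 mm in inner diameter, its lip 3 mm thick and 4 mm above the floor. The holder is a grey base plate (136 x 180 mm) fixed to the bench, with an aluminium rail along y (22 mm wide, end stops 36 mm high) whose centre line lies 76 mm towards +x from the pocket's centre. x and y are the holder's axes, z up. Around the pocket the other sides are open.
- gate (a joint): Sliding gate of the holder, in m: 0 is fully shut, when its flat steel tongue (24 mm wide, 5 thick, underside 34 mm above the bench, so 5 mm above a seated bearing) lies across the middle of the pocket; it slides towards the holder's +y up to 0.10, where it leaves the pocket free. It starts shut or nearly so and stays where it is left, by about 1.5 N of friction.
- gate_knob (a point): Centre of the black grip block on the gate's carriage, above the rail: 14 mm along y (the sliding direction), 24 along x, 32 high; the point is half-way up it, 55 mm above the bench, and its top is at 71 mm. With the gate shut it is 76 mm towards the holder's +x from the pocket's centre. Axes as the holder's.
There are look-alikes about, which are no part of the job. Leave any blue or orange look-alike of the part that bears bearing_center alone.

How it is judged:
At the end, for the whole second after the job is handed in: Nut, flange and plate flat on their trays' floors (centres within 17 mm, height within 2.5 mm, tilt under 0.06 rad, plate within 0.3 rad of its tray); bearing flat in the pocket within 12.5 mm; gate shut to within 12 mm; all released and at rest (horizontal distance between nut_center and tray_round below 0.017 m and z of nut_center in the frame of tray_round between 0.0125 and 0.0175 m and angle between each of nut_center, flange_center, plate_center, bearing_center's own z axis and vertical below 0.06 rad and linear speed of each of nut, flange, plate, bearing below 0.02 m/s and horizontal distance between flange_center and tray_square below 0.017 m and z of flange_center in the frame of tray_square between 0.0135 and 0.0185 m and horizontal distance between plate_center and tray_long below 0.017 m and z of plate_center in the frame of tray_long between 0.0135 and 0.0185 m and angle between the x axis of plate_center and the x axis of tray_long, either way round below 0.3 rad and horizontal distance between bearing_center and pocket below 0.0125 m and z of bearing_center in the frame of pocket between 0.0105 and 0.0155 m and value of joint gate below 0.012 m); the robot touches nothing.
It fails at once if the nut tipped over (angle between nut_center's own z axis and vertical above 0.6 rad).
It fails at once if the bearing tipped over (angle between bearing_center's own z axis and vertical above 0.6 rad).
It fails at once if the flange tipped over (angle between flange_center's own z axis and vertical above 0.6 rad).
It fails at once if the plate tipped over (angle between plate_center's own z axis and vertical above 0.6 rad).
It also fails if it takes over 128 s, if anything falls off the work surface, if the arm or the gripper's body presses on something with over 40 N, if the wrist force passes 120 N, or if a joint passes its speed limit or range.

## Robot

A 6-joint arm with a two-finger parallel gripper is mounted at the origin on the work surface. World frame = base frame: x ahead of the robot, y to its left, z up, the work surface at z = 0. Lengths are in m, angles in rad, forces in N, time in s.
With the tool pointing down it reaches from about 0.35 to 0.8 m from the base axis. Payload 7.3 kg.
Tool frame: the origin (TCP) lies at the centre of the arm's flange, where the gripper is bolted on; the fingertips stand 173 mm ahead of it and the grasp point (between the pads) lies 155 mm ahead of it (nose_length is the distance from the TCP to the fingertips, in m); y points along the fingers, z is the direction in which the jaws open and shut, and the axes are right-handed (so a half turn about y gives the same grasp; the last joint's range is limited). The gripper opens to 85 mm and grips with 20 to 120 N. Pads are 22 mm wide; open, the fingers measure 114 mm over their backs; the gripper's body (76 mm by 85 mm) begins 54 mm behind the grasp point. The pads swing forward as they close: fully open they stand 13 mm farther back than shut.
Start: joints at [-1.354, 0.342, 1.524, -0, 1.275, -0.146], TCP at [0.186, -0.491, 0.405] pointing down, gripper open.
Joint ranges: [-2.53, 2.53], [-0.77, 2.02], [0.04, 2.7], [-1, 4.14], [0.28, 2.66], [-3.11, 3.11]. Speed limits (rad/s): [2.57, 2.57, 3.14, 3.14, 3.14, 3.14].

## Interface

Orientations are given as a unit quaternion [w, x, y, z].
In Python, from station import * gives the robot as it stands.
- The arm moves only by the shell command python3 -m pendant 'ROWS' [FORCE]. ROWS is JSON, a list of rows, each an object of numbers: "grip": the gripper command: -1 is fully open, 1 is shut, values between are in proportion; "dx", "dy", "dz": the shift along the tool's x, y, z in cm; "twist": the turn about the tool's y in rad. In form: [{"grip": .., "dx": .., "dy": .., "dz": .., "twist": ..}, ...]. A call has 1 to 10 rows; each row shifts and turns the commanded pose from where the row before left it, along the tool's axes as they then stand; what a row does not reach is not made up. A row lasts 1/10 s, in which the tool goes at most 50 mm and 8.59 degrees, less where a joint would pass 70% of its speed; a pose out of reach is approached as far as the arm can. A call is refused whole if a number of a shift passes 5 or a number of a turn 0.15, either way. A call with a gripper value outside its range is refused whole. The fingers move at their own pace and stop on an object; FORCE is the grip in N (left out, the last holds). Time passes only in rows, so rows that do not move let the fingers close. It gives the time, the measured TCP pose, the force and the opening at its end, in the units of the state.
- get_state(): the state, without advancing time (a new reading comes with each control period).
- get_image(name): name is "scene" or "top" or "wrist"; returns the picture (384x512x3 uint8, red, green, blue); there is no depth.
- camera_model(name): a dict with "mtx" (3x3 intrinsics, pixels), "extrinsics" (4x4, takes a point from camera to world coordinates). Camera axes: x right, y up, looking along -z (the intrinsics and any distortion apply to the point x, -y, -z); pixel columns grow to the right and rows downward; lengths in m; the calibration is good to about 2 mm. The wrist camera is an equidistant fisheye: a pixel r from the principal point sees the ray r / f radians off the axis. A picture is of the moment at which its call begins: read the wrist's pose just before it. camera_model takes no time and is no camera call; for the wrist camera it gives the pose at the moment of the call.
- hand_in(): hands the job in, once; it reports no verdict.
The state is a dict: "time_s": time; "joints": joint angles; "joint_vel": joint speeds; "effort": joint torques, N m; "ee_pos": TCP position; "ee_rot": TCP orientation; "contact_force": force on the tool from outside, world axes, zero at the start; "wrist_torque": the same for the moment, N m; "grip_width": finger opening in m.
Only numpy, scipy, OpenCV 4.12 (cv2) and the standard library are available. Lean on these libraries where they do the work, as an engineer would, in place of code of your own. Each camera call takes 0.05 s, during which the arm holds its last target.

## Working session

There is one attempt and no reset: what is moved stays moved. The work goes in short steps, Python scripts to look and compute and a shell command to move; the robot and the scene stay as the last step left them, time stands still between calls to the robot, and variables do not carry over. Pictures are saved under pics/ and viewed, and the job is handed in when it is done.

```bash
mkdir -p pics; ls
python3 - <<'E'
from station import *
import cv2
s=get_state()
print(s)
for n in ["scene","top","wrist"]:
    im=get_image(n); cv2.imwrite(f"pics/{n}0.png",im[:,:,::-1]); 
    m=camera_model(n); print(n,m)
E
```

```text
pics
{'time_s': 0.0, 'joints': array([-1.35399777e+00,  3.42708241e-01,  1.52501143e+00, -1.97086712e-05,
        1.27540564e+00, -1.46011617e-01]), 'joint_vel': array([-1.84281124e-03,  6.90547053e-04,  5.47040237e-05, -3.37770237e-04,
       -9.54025602e-04,  1.21147456e-03]), 'effort': array([ 5.75051163e-04, -4.33664203e+01, -2.46013856e+01, -1.15843168e-04,
        7.43052224e-03, -5.58926047e-06]), 'ee_pos': array([ 0.18630668, -0.49068346,  0.40403523]), 'ee_rot': array([ 0.12754652, -0.12759819,  0.69604471, -0.69496212]), 'contact_force': array([0.52176191, 0.67033456, 0.12701842]), 'wrist_torque': array([-0.01164902,  0.00628012, -0.03802016]), 'grip_width': 0.0853717610730587}
scene {'mtx': array([[364.83179439,   0.        , 258.83979351],
       [  0.        , 364.83179439, 194.87368495],
       [  0.        ,   0.        ,   1.        ]]), 'extrinsics': array([[ 0.72224877, -0.42524366,  0.5454581 ,  0.97726237],
       [ 0.69163264,  0.4429224 , -0.57049455, -0.57421339],
       [ 0.00100358,  0.78929562,  0.61401256,  0.613797  ],
       [ 0.        ,  0.        ,  0.
[... 181 characters left out ...]
       ]]), 'extrinsics': array([[-0.01084263,  0.99825381, -0.05806693,  0.44345591],
       [-0.99993546, -0.01102132, -0.00275791, -0.08272877],
       [-0.00339307,  0.05803328,  0.99830888,  1.42225141],
       [ 0.        ,  0.        ,  0.        ,  1.        ]])}
wrist {'mtx': array([[297.31863964,   0.        , 253.75738186],
       [  0.        , 297.31863964, 196.01940218],
       [  0.        ,   0.        ,   1.        ]]), 'extrinsics': array([[ 0.35520507,  0.88583647,  0.29853493,  0.26452926],
       [-0.93478745,  0.33705862,  0.11208881, -0.46050435],
       [-0.00133142, -0.31888122,  0.94779375,  0.37392805],
       [ 0.        ,  0.        ,  0.        ,  1.        ]])}
```

View pics/scene0.png

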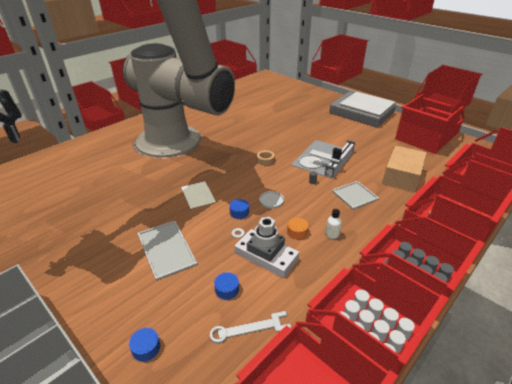

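View pics/top0.png

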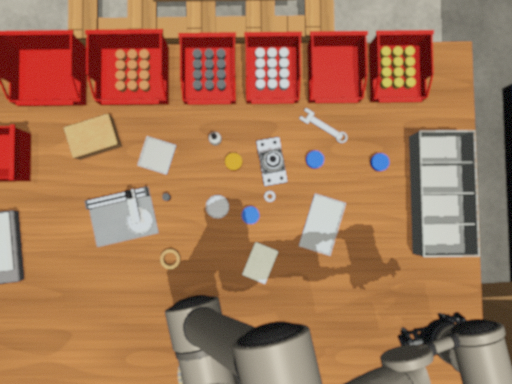

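View pics/wrist0.png

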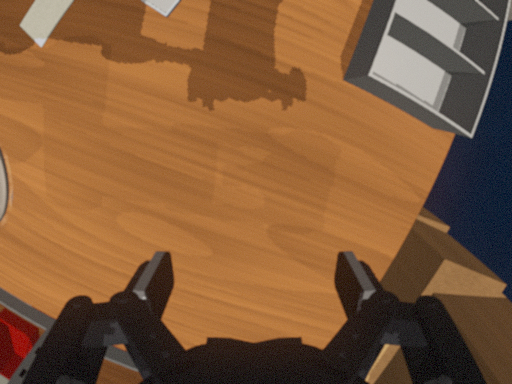

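The top view shows the stack at about (272,160), the long tray at (323,224), the round tray at (217,206), a square tray at (157,155), and the holder at (123,214). There is also a cream sheet at (260,263). I'll enlarge crops to tell these apart.

Run:
```python
import cv2
im=cv2.imread("pics/top0.png")
cv2.imwrite("pics/topA.png",cv2.resize(im[120:290,75:235],None,fx=3.5,fy=3.5,interpolation=cv2.INTER_CUBIC))
cv2.imwrite("pics/topB.png",cv2.resize(im[120:290,200:360],None,fx=3.5,fy=3.5,interpolation=cv2.INTER_CUBIC))
im=cv2.imread("pics/scene0.png")
cv2.imwrite("pics/scA.png",cv2.resize(im[130:290,130:390],None,fx=3,fy=3,interpolation=cv2.INTER_CUBIC))
```

```text
(no output)
```

View pics/topA.png

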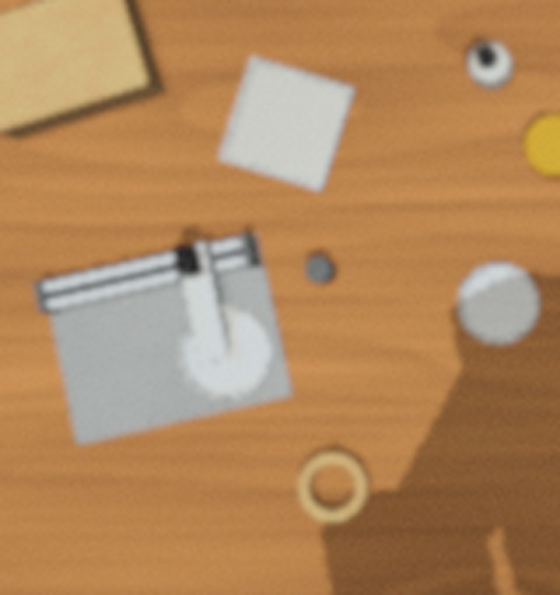

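View pics/topB.png

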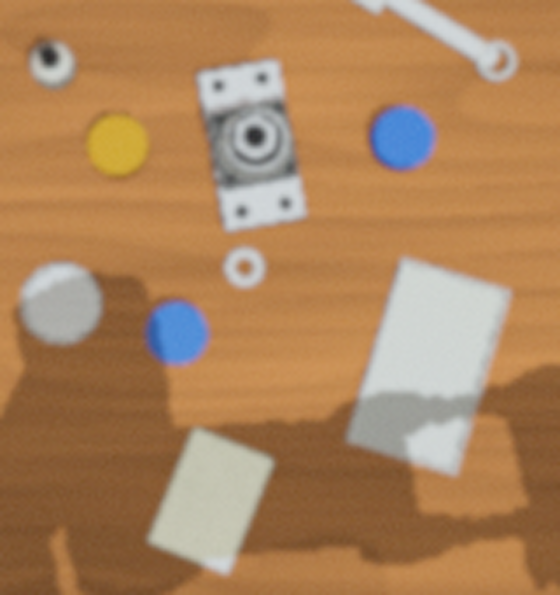

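View pics/scA.png

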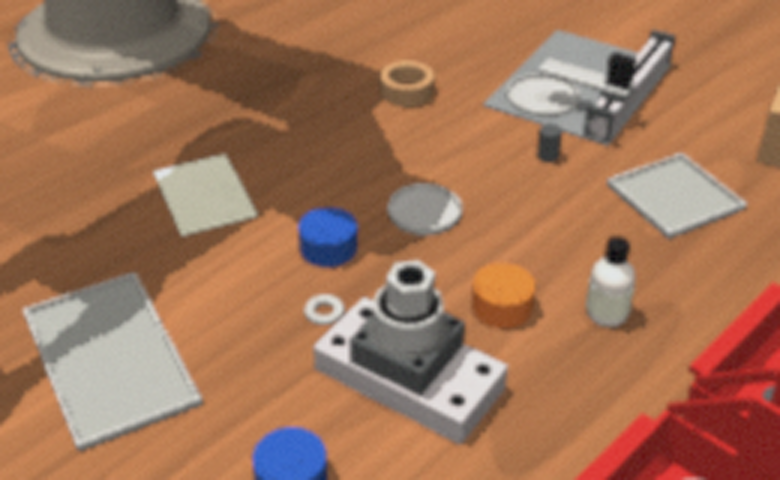

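```bash
cat > h.py <<'E'
from station import *
import numpy as np, cv2
from scipy.spatial.transform import Rotation as Ro
def ray(n,uv,m=None):
    m=m or camera_model(n); K=m["mtx"];E=m["extrinsics"]
    x=(uv[0]-K[0,2])/K[0,0]; y=(uv[1]-K[1,2])/K[1,1]
    if n=="wrist":
        r=np.hypot(x,y); s=np.sin(r)/r if r>1e-9 else 1; d=np.array([x*s,-y*s,-np.cos(r)])
    else: d=np.array([x,-y,-1.])
    return E[:3,3],E[:3,:3]@d
def plane(n,uv,z,m=None):
    o,d=ray(n,uv,m); return o+d*(z-o[2])/d[2]
def proj(n,P,m=None):
    m=m or camera_model(n); K=m["mtx"];E=m["extrinsics"]
    p=E[:3,:3].T@(np.asarray(P)-E[:3,3]); x,y,z=p[0],-p[1],-p[2]
    if n=="wrist":
        rr=np.hypot(x,y); th=np.arctan2(rr,z); x,y=x/rr*th,y/rr*th
    else: x,y=x/z,y/z
    return K[0,0]*x+K[0,2],K[1,1]*y+K[1,2]
def Rtool(s): w,x,y,z=s["ee_rot"]; return Ro.from_quat([x,y,z,w]).as_matrix()
def go(P,yaw=None,s=None):
    """P: grasp point target (world). yaw: desired angle of jaw axis (tool z) in world xy."""
    s=s or get_state(); R=Rtool(s)
    g=s["ee_pos"]+R[:,1]*0.155
    jaw=np.arctan2(R[1,2],R[0,2]); 
    print("grasp pt",g.round(4),"jaw yaw",round(jaw,4),"tilt",np.arccos(-R[2,1]).round(4),"w",round(s["grip_width"],4),"F",s["contact_force"].round(2),"t",round(s["time_s"],2), "j6",round(s["joints"][5],3))
    if P is not None: print("tool shift cm",((R.T@(np.asarray(P)-s["ee_pos"])-np.array([0,.155,0]))*100).round(2))
    if yaw is not None:
        d=(yaw-jaw+np.pi/2)%np.pi-np.pi/2   # half-turn equivalent
        print("world yaw change",round(d,4),"-> twist",round(-d,4),"(tool y down)")
E
python3 - <<'E'
from h import *
im=cv2.imread("pics/top0.png"); m=camera_model("top")
hsv=cv2.cvtColor(im,cv2.COLOR_BGR2HSV)
mask=((hsv[:,:,1]<75)&(hsv[:,:,2]>60)).astype(np.uint8)*255
cv2.imwrite("pics/mask.png",mask)
n,l,st,c=cv2.connectedComponentsWithStats(mask)
for i in range(1,n):
    if st[i,4]>40 and 120<c[i][1]<290 and 60<c[i][0]<360:
        cs,_=cv2.findContours((l==i).astype(np.uint8),cv2.RETR_EXTERNAL,cv2.CHAIN_APPROX_NONE)
        r=cv2.minAreaRect(cs[0]); pts=cv2.boxPoints(r)
        W=np.array([plane("top",p,.007,m)[:2] for p in pts]); e=[W[1]-W[0],W[2]-W[1]]
        print(c[i].round(1),st[i,4],"rect",np.round(r[0],1),"world7",plane("top",r[0],.007,m)[:2].round(4),[ (np.linalg.norm(v).round(4),np.arctan2(v[1],v[0]).round(3)) for v in e])
go(None)
E
```

```text
[323.1 125.7] 452 rect [324.3 125.7] world7 [ 0.7011 -0.3126] [(np.float64(0.041), np.float64(-0.531)), (np.float64(0.1518), np.float64(-2.108))]
[214.6 138.1] 128 rect [214.6 138.3] world7 [0.668  0.0048] [(np.float64(0.0356), np.float64(-1.258)), (np.float64(0.0359), np.float64(-2.83))]
[156.4 154.9] 1023 rect [156.4 154.8] world7 [0.6219 0.173 ] [(np.float64(0.0926), np.float64(-0.301)), (np.float64(0.0932), np.float64(-1.886))]
[271.3 161.1] 1128 rect [271.4 161. ] world7 [ 0.6004 -0.1584] [(np.float64(0.0713), np.float64(-1.401)), (np.float64(0.1368), np.float64(-2.978))]
[319.2 158.6] 45 rect [317.6 158.6] world7 [ 0.6057 -0.2913] [(np.float64(0.0384), np.float64(-1.464)), (np.float64(0.054), np.float64(-3.045))]
[121.9 216.4] 3060 rect [121.4 216.2] world7 [0.4463 0.2733] [(np.float64(0.1874), np.float64(-1.352)), (np.float64(0.1398), np.float64(-2.914))]
[269.4 195.9] 105 rect [269.5 195.5] world7 [ 0.501  -0.1514] [(np.float64(0.0316), np.float64(-1.582)), (np.float64(0.0316), np.float64(3.127))]
[165.9 196.5] 44 rect [166.  196.5] world7 [0.5014 0.1455] [(np.float64(0.0172), np.float64(-1.582)), (np.float64(0.0201), np.float64(3.14))]
[322.  224.1] 1882 rect [322.  224.1] world7 [ 0.4175 -0.3001] [(np.float64(0.1607), np.float64(-0.309)), (np.float64(0.0968), np.float64(-1.874))]
[216.9 206.2] 444 rect [217.  206.5] world7 [ 0.4711 -0.0006] [(np.float64(0.0631), np.float64(-1.582)), (np.float64(0.0658), np.float64(3.133))]
[250.4 215.4] 68 rect [250.  214.5] world7 [ 0.4472 -0.0949] [(np.float64(0.0516), np.float64(-1.582)), (np.float64(0.0543), np.float64(3.129))]
[259.8 262.7] 931 rect [259.7 262.6] world7 [ 0.3104 -0.1208] [(np.float64(0.1036), np.float64(-0.394)), (np.float64(0.0734), np.float64(-1.961))]
grasp pt [ 0.1863 -0.4905  0.2492] jaw yaw -1.208 tilt 0.0012 w 0.0854 F [-0.66  0.86 -0.52] t 0.15 j6 -0.146
```

View pics/mask.png

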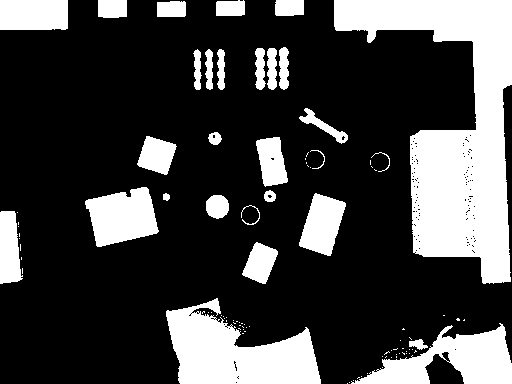

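Run:
```python
from h import *
m=camera_model("top")
print("nut top",plane("top",(272.6,158.9),.102,m)); print("pocket",plane("top",(140.1,220.6),.003,m)); print("knob",plane("top",(128.4,193.7),.071,m))
go([.54,-.21,.30],-1.407)
```

```text
nut top [ 0.5954189  -0.15646443  0.102     ]
pocket [0.43318246 0.2206015  0.003     ]
knob [0.50758352 0.23825603 0.071     ]
grasp pt [ 0.1863 -0.4905  0.2492] jaw yaw -1.208 tilt 0.0012 w 0.0854 F [-0.66  0.86 -0.52] t 0.15 j6 -0.146
tool shift cm [-43.03  -5.06 -13.68]
world yaw change -0.199 -> twist 0.199 (tool y down)
```

```bash
python3 -m pendant '[{"grip":-1,"dx":-4,"dy":-0.5,"dz":-1.3},{"grip":-1,"dx":-4.3,"dy":-0.5,"dz":-1.4},{"grip":-1,"dx":-4.3,"dy":-0.5,"dz":-1.4},{"grip":-1,"dx":-4.3,"dy":-0.5,"dz":-1.4},{"grip":-1,"dx":-4.3,"dy":-0.5,"dz":-1.4},{"grip":-1,"dx":-4.3,"dy":-0.5,"dz":-1.4},{"grip":-1,"dx":-4.3,"dy":-0.5,"dz":-1.4},{"grip":-1,"dx":-4.3,"dy":-0.5,"dz":-1.4},{"grip":-1,"dx":-4.3,"dy":-0.5,"dz":-1.4},{"grip":-1,"dx":-4.3,"dy":-0.5,"dz":-1.2}]'; python3 -m pendant '[{"grip":-1,"twist":0.1},{"grip":-1,"twist":0.1},{"grip":-1},{"grip":-1}]';  python3 - <<'E'
from h import *
go([.54,-.21,.30],-1.407)
im=get_image("wrist"); cv2.imwrite("pics/w1.png",im[:,:,::-1]); print(proj("wrist",[.5954,-.1565,.102]))
E
```

```text
grasp pt [ 0.1863 -0.4905  0.2492] jaw yaw -1.208 tilt 0.0012 w 0.0854 F [-0.66  0.86 -0.52] t 0.15 j6 -0.146
tool shift cm [-43.03  -5.06 -13.68]
world yaw change -0.199 -> twist 0.199 (tool y down)
(np.float64(124.73013217421911), np.float64(-177.98564160642042))$[0]: bad value
$[0]: bad value
```

View pics/w1.png

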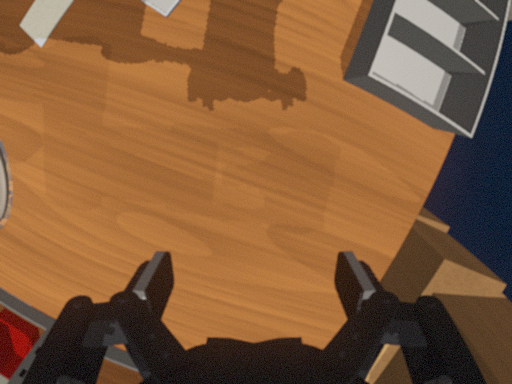

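```bash
python3 -m pendant '[{"grip":-1,"dx":-4.3,"dy":-0.5,"dz":-1.4,"twist":0},{"grip":-1,"dx":-4.3,"dy":-0.5,"dz":-1.4,"twist":0},{"grip":-1,"dx":-4.3,"dy":-0.5,"dz":-1.4,"twist":0},{"grip":-1,"dx":-4.3,"dy":-0.5,"dz":-1.4,"twist":0},{"grip":-1,"dx":-4.3,"dy":-0.5,"dz":-1.4,"twist":0},{"grip":-1,"dx":-4.3,"dy":-0.5,"dz":-1.4,"twist":0},{"grip":-1,"dx":-4.3,"dy":-0.5,"dz":-1.4,"twist":0},{"grip":-1,"dx":-4.3,"dy":-0.5,"dz":-1.4,"twist":0},{"grip":-1,"dx":-4.3,"dy":-0.5,"dz":-1.4,"twist":0},{"grip":-1,"dx":-4.3,"dy":-0.5,"dz":-1.2,"twist":0}]'; python3 -m pendant '[{"grip":-1,"dx":0,"dy":0,"dz":0,"twist":0.1},{"grip":-1,"dx":0,"dy":0,"dz":0,"twist":0.1},{"grip":-1,"dx":0,"dy":0,"dz":0,"twist":0}]';  python3 - <<'E'
from h import *
go([.54,-.21,.30],-1.407)
im=get_image("wrist"); cv2.imwrite("pics/w2.png",im[:,:,::-1]); print(proj("wrist",[.5954,-.1565,.102]))
E
```

```text
time_s: 1.2
ee_pos: [0.5406, -0.2076, 0.4548]
ee_rot: [0.128, -0.128, 0.696, -0.695]
contact_force: [1.1, -1.4, 0.1]
grip_width: 0.0858
time_s: 1.5
ee_pos: [0.5397, -0.2088, 0.4543]
ee_rot: [0.057, -0.058, 0.705, -0.705]
contact_force: [0.1, -0.2, -0.7]
grip_width: 0.0852
grasp pt [ 0.5396 -0.2087  0.2993] jaw yaw -1.4079 tilt 0.0008 w 0.0852 F [ 0.07 -0.18 -0.74] t 1.5 j6 0.906
tool shift cm [-0.02 -0.07  0.13]
world yaw change 0.0009 -> twist -0.0009 (tool y down)
(np.float64(215.1185093549621), np.float64(118.03951382314284))
```

View pics/w2.png

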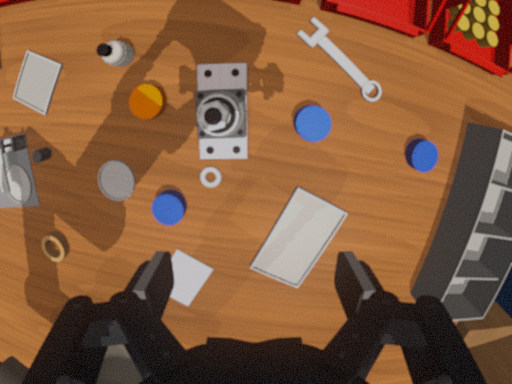

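Run:
```python
import cv2
im=cv2.imread("pics/w2.png")
cv2.imwrite("pics/w2c.png",cv2.resize(im[50:190,160:280],None,fx=4,fy=4,interpolation=cv2.INTER_CUBIC))
```

```text
(no output)
```

View pics/w2c.png

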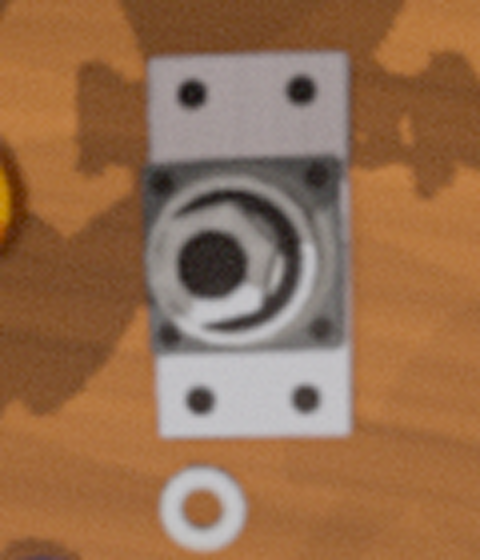

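```bash
python3 -m pendant '[{"grip":-1,"dx":0.6,"dy":3,"dz":-1.5,"twist":0},{"grip":-1,"dx":0.6,"dy":3,"dz":-1.5,"twist":0},{"grip":-1,"dx":0.6,"dy":3,"dz":-1.5,"twist":0},{"grip":-1,"dx":0,"dy":0,"dz":0,"twist":0},{"grip":-1,"dx":0,"dy":0,"dz":0,"twist":0}]';  python3 - <<'E'
from h import *
go(None)
im=get_image("wrist"); cv2.imwrite("pics/w3.png",im[:,:,::-1]); u=proj("wrist",[.5954,-.1565,.102]); print(u)
a,b=int(u[0]),int(u[1])
cv2.imwrite("pics/w3c.png",cv2.resize(im[max(0,b-75):b+75,a-90:a+90,::-1],None,fx=4,fy=4,interpolation=cv2.INTER_CUBIC)); print(a-90,max(0,b-75))
E
```

```text
time_s: 2.05
ee_pos: [0.5147, -0.1683, 0.3656]
ee_rot: [-0.058, 0.058, -0.704, 0.705]
contact_force: [0.4, -0.3, 0.5]
grip_width: 0.0856
grasp pt [ 0.5148 -0.1684  0.2106] jaw yaw -1.4067 tilt 0.001 w 0.0856 F [ 0.36 -0.3   0.53] t 2.05 j6 0.949
(np.float64(255.5538952708112), np.float64(103.42285947108462))
165 28
```

View pics/w3c.png

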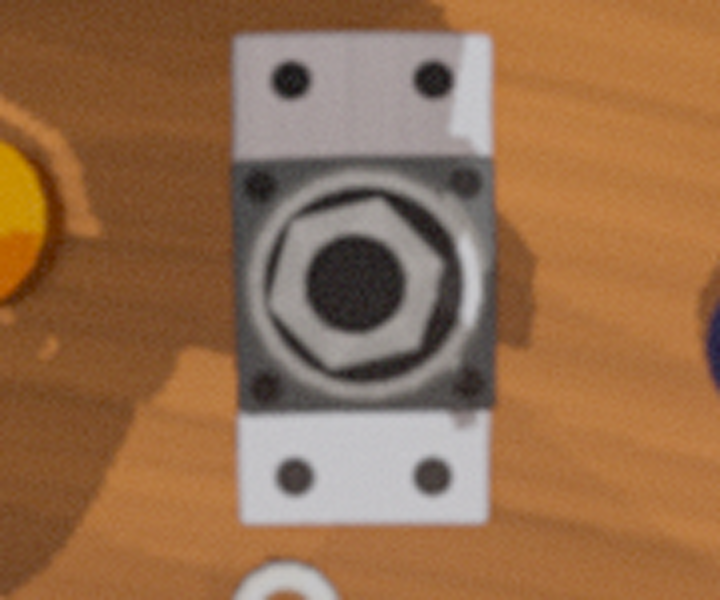

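Run:
```python
from h import *
m=camera_model("wrist")
f=lambda p,z: plane("wrist",(p[0]/4+165-.375,p[1]/4+28-.375),z,m)[:2]
hexc=[(376,197),(443,264),(418,350),(333,370),(270,290),(297,213)]
H=np.array([f(p,.102) for p in hexc]); c=H.mean(0)
print("nut",c.round(4),f((355,283),.102).round(4),[ (np.linalg.norm(h-c).round(4),np.degrees(np.arctan2(*(h-c)[::-1])).round(1)) for h in H])
print("bearing",f((367,283),.078).round(4))
F=np.array([f(p,.052) for p in [(234,160),(494,157),(492,410),(240,412)]]);print("flange",F.mean(0).round(4),[(np.linalg.norm(F[i]-F[i-1]).round(4),np.degrees(np.arctan2(*(F[i]-F[i-1])[::-1])).round(1)) for i in range(4)])
F=np.array([f(p,.026) for p in [(232,35),(494,33),(489,523),(242,523)]]);print("plate",F.mean(0).round(4),[(np.linalg.norm(F[i]-F[i-1]).round(4),np.degrees(np.arctan2(*(F[i]-F[i-1])[::-1])).round(1)) for i in range(4)])
```

```text
nut [ 0.5996 -0.1543] [ 0.599  -0.1542] [(np.float64(0.0169), np.float64(-3.6)), (np.float64(0.0171), np.float64(-69.3)), (np.float64(0.0182), np.float64(-129.3)), (np.float64(0.0183), np.float64(175.0)), (np.float64(0.0168), np.float64(105.5)), (np.float64(0.0176), np.float64(49.9))]
bearing [ 0.5996 -0.1567]
flange [ 0.5997 -0.1565] [(np.float64(0.0607), np.float64(10.1)), (np.float64(0.0609), np.float64(-79.8)), (np.float64(0.061), np.float64(-170.4)), (np.float64(0.0603), np.float64(99.9))]
plate [ 0.6016 -0.1563] [(np.float64(0.1296), np.float64(10.0)), (np.float64(0.0669), np.float64(-80.0)), (np.float64(0.1303), np.float64(-170.5)), (np.float64(0.0658), np.float64(99.4))]
```

```bash
python3 -m pendant '[{"grip":-1,"dx":-2,"dy":0,"dz":0,"twist":0.105},{"grip":-1,"dx":-2,"dy":0,"dz":0,"twist":0.105},{"grip":-1,"dx":-2,"dy":0,"dz":0,"twist":0.105},{"grip":-1,"dx":0,"dy":0,"dz":0,"twist":0}]';  python3 - <<'E'
from h import *
go([.5993,-.1543,.15],np.radians(-98.6))
E
```

```text
time_s: 2.5
ee_pos: [0.5761, -0.1653, 0.3664]
ee_rot: [0.052, -0.056, -0.704, 0.706]
contact_force: [-0.5, -0.8, -0.4]
grip_width: 0.0854
grasp pt [ 0.5769 -0.1656  0.2114] jaw yaw -1.7239 tilt 0.0051 w 0.0854 F [-0.53 -0.76 -0.44] t 2.5 j6 1.317
tool shift cm [-2.01  6.15 -1.46]
world yaw change 0.003 -> twist -0.003 (tool y down)
```

```bash
python3 -m pendant '[{"grip":-1,"dx":-1,"dy":2,"dz":-0.7,"twist":0},{"grip":-1,"dx":-1,"dy":2,"dz":-0.7,"twist":0},{"grip":-1,"dx":0,"dy":2,"dz":0,"twist":0},{"grip":-1,"dx":0,"dy":0,"dz":0,"twist":0},{"grip":-1,"dx":0,"dy":0,"dz":0,"twist":0}]';  python3 - <<'E'
from h import *
go([.5993,-.1543,.10],np.radians(-98.6))
E
```

```text
time_s: 3.0
ee_pos: [0.5959, -0.1541, 0.3059]
ee_rot: [0.053, -0.054, -0.705, 0.705]
contact_force: [0.1, -0.7, 0.4]
grip_width: 0.0856
grasp pt [ 0.5961 -0.1542  0.1509] jaw yaw -1.722 tilt 0.0012 w 0.0856 F [ 0.13 -0.67  0.43] t 3.0 j6 1.345
tool shift cm [-0.32  5.09 -0.04]
world yaw change 0.0011 -> twist -0.0011 (tool y down)
```

```bash
python3 -m pendant '[{"grip":-1,"dx":-0.3,"dy":2,"dz":0,"twist":0},{"grip":-1,"dx":0,"dy":2,"dz":0,"twist":0},{"grip":-1,"dx":0,"dy":1,"dz":0,"twist":0},{"grip":1,"dx":0,"dy":0,"dz":0,"twist":0},{"grip":1,"dx":0,"dy":0,"dz":0,"twist":0},{"grip":1,"dx":0,"dy":0,"dz":0,"twist":0},{"grip":1,"dx":0,"dy":0,"dz":0,"twist":0},{"grip":1,"dx":0,"dy":0,"dz":0,"twist":0},{"grip":1,"dx":0,"dy":0,"dz":0,"twist":0},{"grip":1,"dx":0,"dy":0,"dz":0,"twist":0}]' 30;  python3 - <<'E'
from h import *
go([.5993,-.1543,.10],np.radians(-98.6))
im=get_image("wrist"); cv2.imwrite("pics/w4.png",im[:,:,::-1])
E
```

```text
time_s: 4.0
ee_pos: [0.5992, -0.154, 0.2561]
ee_rot: [0.053, -0.055, -0.705, 0.705]
contact_force: [-0.9, -0.1, 7.0]
grip_width: 0.0294
grasp pt [ 0.5995 -0.1542  0.1011] jaw yaw -1.7229 tilt 0.0025 w 0.0294 F [-0.92 -0.11  7.  ] t 4.0 j6 1.348
tool shift cm [0.02 0.11 0.01]
world yaw change 0.002 -> twist -0.002 (tool y down)
```

View pics/w4.png

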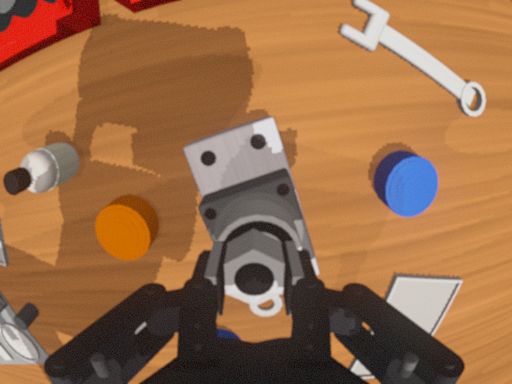

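```bash
python3 -m pendant '[{"grip":1,"dx":0,"dy":-1,"dz":0,"twist":0},{"grip":1,"dx":0,"dy":-2,"dz":0,"twist":0},{"grip":1,"dx":0,"dy":-3,"dz":0,"twist":0},{"grip":1,"dx":3,"dy":-3,"dz":-1.8,"twist":0},{"grip":1,"dx":4,"dy":0,"dz":-2.3,"twist":0},{"grip":1,"dx":4,"dy":0,"dz":-2.3,"twist":0},{"grip":1,"dx":4,"dy":0,"dz":-2.3,"twist":0},{"grip":1,"dx":4,"dy":0,"dz":-2.3,"twist":0},{"grip":1,"dx":4,"dy":0,"dz":-2.3,"twist":0},{"grip":1,"dx":0,"dy":0,"dz":0,"twist":0}]'; python3 -m pendant '[{"grip":1,"dx":0,"dy":0,"dz":0,"twist":0}]';  python3 - <<'E'
from h import *
go(None)
im=get_image("wrist"); cv2.imwrite("pics/w5.png",im[:,:,::-1]); print(proj("wrist",[.471,0,.007]))
E
```

```text
time_s: 5.05
ee_pos: [0.3872, 0.015, 0.3446]
ee_rot: [-0.054, 0.051, 0.705, -0.705]
contact_force: [0.9, -0.8, -0.7]
grip_width: 0.0296
time_s: 5.15
ee_pos: [0.3913, 0.0129, 0.3455]
ee_rot: [0.053, -0.054, -0.705, 0.705]
contact_force: [0.1, -1.1, -0.4]
grip_width: 0.0294
grasp pt [0.3915 0.0129 0.1905] jaw yaw -1.7215 tilt 0.0018 w 0.0294 F [ 0.11 -1.13 -0.42] t 5.15 j6 1.558
(np.float64(255.2972956404322), np.float64(103.53355497312887))
```

View pics/w5.png

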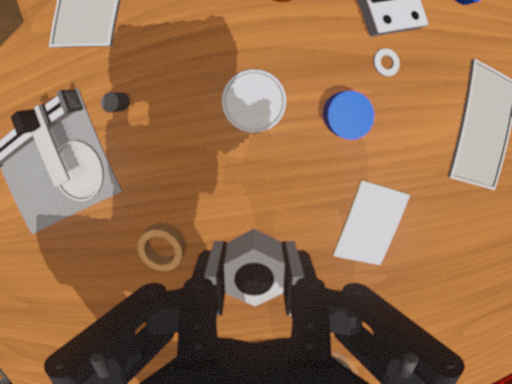

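Run:
```python
from h import *
im=cv2.imread("pics/w5.png"); m=camera_model("wrist")
hsv=cv2.cvtColor(im,cv2.COLOR_BGR2HSV)
mask=((hsv[:,:,1]<75)&(hsv[:,:,2]>60)).astype(np.uint8)
n,l,st,c=cv2.connectedComponentsWithStats(mask); i=l[101,254]
cs,_=cv2.findContours((l==i).astype(np.uint8),cv2.RETR_EXTERNAL,cv2.CHAIN_APPROX_NONE)
W=np.array([plane("wrist",p[0],.007,m)[:2] for p in cs[0]],np.float32)
print(st[i],c[i],cv2.minEnclosingCircle(W),cv2.fitEllipse(W*1000))
go([.471,0,.12])
```

```text
[ 222   69   65   64 3246] [253.62507702 100.41805299] ((0.47427165508270264, 0.001075994223356247), 0.033454861491918564) ((474.4575500488281, 1.201267123222351), (65.33142852783203, 65.49578857421875), 103.78925323486328)
grasp pt [0.3924 0.0123 0.1904] jaw yaw -1.7224 tilt 0.0022 w 0.0293 F [-0.1  -0.17 -0.57] t 5.2 j6 1.558
tool shift cm [-7.94  7.06  0.03]
```

```bash
python3 -m pendant '[{"grip":1,"dx":-3,"dy":2,"dz":0,"twist":0},{"grip":1,"dx":-3,"dy":3,"dz":0,"twist":0},{"grip":1,"dx":-2.2,"dy":3,"dz":0,"twist":0},{"grip":1,"dx":0,"dy":3,"dz":0,"twist":0},{"grip":1,"dx":0,"dy":2,"dz":0,"twist":0},{"grip":1,"dx":0,"dy":0,"dz":0,"twist":0},{"grip":1,"dx":0,"dy":0,"dz":0,"twist":0}]';  python3 - <<'E'
from h import *
go([.4744,.0012,.026])
E
```

```text
time_s: 5.9
ee_pos: [0.4736, -0.0006, 0.2147]
ee_rot: [0.054, -0.054, -0.705, 0.705]
contact_force: [-0.5, 0.4, -2.5]
grip_width: 0.0294
grasp pt [ 0.4735 -0.0007  0.0597] jaw yaw -1.7238 tilt 0.0002 w 0.0294 F [-0.46  0.43 -2.55] t 5.9 j6 1.561
tool shift cm [-0.06  3.37 -0.2 ]
```

```bash
python3 -m pendant '[{"grip":1,"dx":0,"dy":1.5,"dz":-0.2,"twist":0},{"grip":1,"dx":0,"dy":1.2,"dz":0,"twist":0},{"grip":1,"dx":0,"dy":0.3,"dz":0,"twist":0},{"grip":1,"dx":0,"dy":0.2,"dz":0,"twist":0},{"grip":1,"dx":0,"dy":0,"dz":0,"twist":0}]';  python3 - <<'E'
from h import *
go([.4744,.0012,.026])
E
```

```text
time_s: 6.4
ee_pos: [0.4735, 0.0018, 0.1835]
ee_rot: [0.053, -0.054, -0.705, 0.705]
contact_force: [-0.2, 0.3, -1.2]
grip_width: 0.0293
grasp pt [0.4737 0.0017 0.0285] jaw yaw -1.7231 tilt 0.0016 w 0.0293 F [-0.23  0.32 -1.19] t 6.4 j6 1.565
tool shift cm [-0.08  0.25  0.04]
```

```bash
python3 -m pendant '[{"grip":1,"dx":0,"dy":0.15,"dz":0,"twist":0},{"grip":1,"dx":0,"dy":0,"dz":0,"twist":0}]';python3 -m pendant '[{"grip":1,"dx":0,"dy":0.1,"dz":0,"twist":0},{"grip":1,"dx":0,"dy":0,"dz":0,"twist":0}]'; python3 -m pendant '[{"grip":1,"dx":0,"dy":0.1,"dz":0,"twist":0},{"grip":1,"dx":0,"dy":0,"dz":0,"twist":0}]'
```

```text
time_s: 6.6
ee_pos: [0.4732, 0.0019, 0.1816]
ee_rot: [0.053, -0.054, -0.705, 0.705]
contact_force: [0.2, 0.1, -1.4]
grip_width: 0.0296
time_s: 6.8
ee_pos: [0.4732, 0.0019, 0.181]
ee_rot: [0.053, -0.054, -0.705, 0.705]
contact_force: [-1.4, -0.7, 7.6]
grip_width: 0.0297
time_s: 7.0
ee_pos: [0.4731, 0.002, 0.181]
ee_rot: [0.053, -0.054, -0.705, 0.705]
contact_force: [-5.8, 0.1, 19.8]
grip_width: 0.0295
```

```bash
python3 -m pendant '[{"grip":1,"dx":0,"dy":-0.15,"dz":0,"twist":0},{"grip":0.1,"dx":0,"dy":0,"dz":0,"twist":0},{"grip":0.1,"dx":0,"dy":0,"dz":0,"twist":0},{"grip":0.1,"dx":0,"dy":0,"dz":0,"twist":0},{"grip":0.1,"dx":0,"dy":-1,"dz":0,"twist":0},{"grip":0.1,"dx":0,"dy":-2,"dz":0,"twist":0},{"grip":-1,"dx":0,"dy":-4,"dz":0,"twist":0},{"grip":-1,"dx":4,"dy":-4,"dz":0,"twist":0},{"grip":-1,"dx":4,"dy":-4,"dz":-4,"twist":-0.1},{"grip":-1,"dx":0,"dy":0,"dz":-4,"twist":-0.1}]';python3 -m pendant '[{"grip":-1,"dx":0,"dy":0,"dz":-4,"twist":-0.1},{"grip":-1,"dx":0,"dy":0,"dz":-4,"twist":0},{"grip":-1,"dx":0,"dy":0,"dz":-4,"twist":0},{"grip":-1,"dx":0,"dy":0,"dz":0,"twist":0},{"grip":-1,"dx":0,"dy":0,"dz":0,"twist":0}]'
python3 - <<'E'
from h import *
go(None)
im=get_image("wrist"); cv2.imwrite("pics/w6.png",im[:,:,::-1])
E
```

```text
time_s: 8.0
ee_pos: [0.4143, 0.0802, 0.3188]
ee_rot: [-0.019, 0.015, -0.707, 0.707]
contact_force: [1.7, 0.3, 0.4]
grip_width: 0.0852
time_s: 8.5
ee_pos: [0.4019, 0.1999, 0.3153]
ee_rot: [-0.053, 0.053, -0.705, 0.705]
contact_force: [0.5, 0.2, 1.2]
grip_width: 0.0853
grasp pt [0.402  0.1998 0.1603] jaw yaw -1.4204 tilt 0.0004 w 0.0853 F [0.54 0.16 1.24] t 8.5 j6 1.711
```

View pics/w6.png

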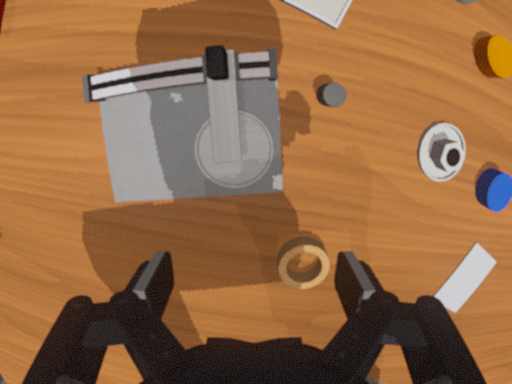

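Run:
```python
from h import *
im=cv2.imread("pics/w6.png"); 
cv2.imwrite("pics/w6c.png",cv2.resize(im[30:220,70:310],None,fx=3.3,fy=3.1,interpolation=cv2.INTER_CUBIC))
```

```text
(no output)
```

View pics/w6c.png

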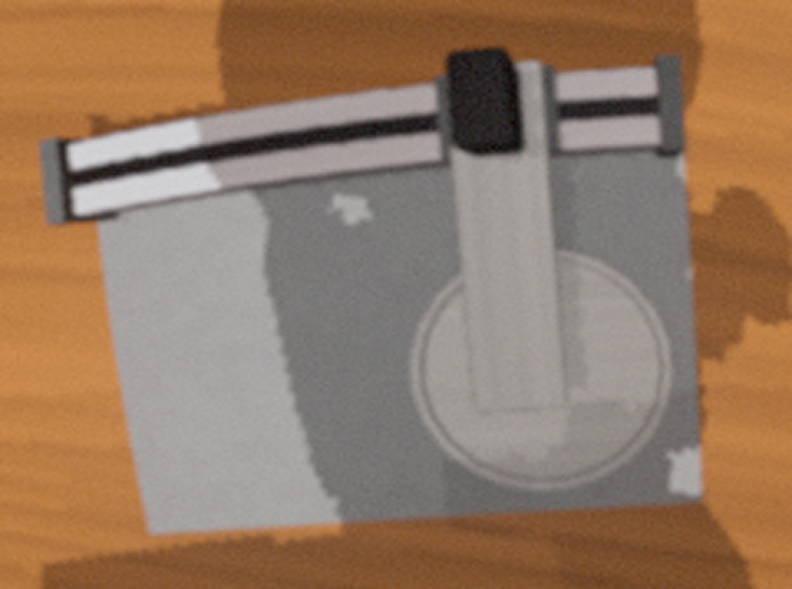

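Run:
```python
from h import *
m=camera_model("wrist")
f=lambda p,z: plane("wrist",(p[0]/3.3+70-.35,p[1]/3.1+30-.34),z,m)[:2]
P=f((541,369),.007)
rim=[f(p,.007) for p in [(411,369),(671,369),(541,490)]]
print("pocket",P,[np.linalg.norm(r-P).round(4) for r in rim])
a,b=f((149,534),.003),f((702,500),.003); d=a-b
yaw=np.arctan2(d[1],d[0])-np.pi/2; print("base edge",np.linalg.norm(d),"yaw",yaw)
# rail end stops outer right corners (top, z .036)
a,b=f((45,182),.036),f((680,105),.036); d=a-b; print("rail",np.linalg.norm(d),np.arctan2(d[1],d[0])-np.pi/2)
ex=np.array([np.cos(yaw),np.sin(yaw)]);ey=np.array([-ex[1],ex[0]])
for nme,p,z in [("knob",(479,101),.071),("tongue tip",(521,406),.039)]:
    q=f(p,z); print(nme,q.round(4),"holder xy",((q-P)@ex).round(4),((q-P)@ey).round(4))
K=P+.076*ex; print("knob shut",K.round(4))
go([*(P+.076*ex+.003*ey),.12],yaw+np.pi/2)
```

```text
pocket [0.43618796 0.2242003 ] [np.float64(0.0379), np.float64(0.0372), np.float64(0.0386)]
base edge 0.18016095619886813 yaw 0.21623770995378933
rail 0.17445474787403042 0.2070091026722809
knob [0.5079 0.2435] holder xy 0.0742 0.0034
tongue tip [0.4309 0.2266] holder xy -0.0046 0.0034
knob shut [0.5104 0.2405]
grasp pt [0.4022 0.199  0.1602] jaw yaw -1.4222 tilt 0.0004 w 0.0854 F [-1.19 -0.06  0.3 ] t 8.55 j6 1.711
tool shift cm [-11.3    4.01  -2.8 ]
world yaw change 0.0676 -> twist -0.0676 (tool y down)
```

```bash
python3 -m pendant '[{"grip":-1,"dx":-3,"dy":0,"dz":0,"twist":-0.065},{"grip":-1,"dx":-4,"dy":2,"dz":-1,"twist":0},{"grip":-1,"dx":-4,"dy":2,"dz":-1,"twist":0},{"grip":-1,"dx":0,"dy":0,"dz":0,"twist":0},{"grip":-1,"dx":0,"dy":0,"dz":0,"twist":0}]';  python3 - <<'E'
from h import *
go([.5095,.2437,.066],.212+np.pi/2)
E
```

```text
time_s: 9.05
ee_pos: [0.5066, 0.2387, 0.2736]
ee_rot: [-0.073, 0.075, -0.703, 0.704]
contact_force: [-0.5, -0.8, 0.0]
grip_width: 0.0855
grasp pt [0.5061 0.2385 0.1186] jaw yaw -1.36 tilt 0.0031 w 0.0855 F [-0.49 -0.79  0.04] t 9.05 j6 1.664
tool shift cm [-0.46  5.26 -0.44]
world yaw change 0.0012 -> twist -0.0012 (tool y down)
```

```bash
python3 -m pendant '[{"grip":-1,"dx":-0.2,"dy":1.5,"dz":-0.4,"twist":0},{"grip":-1,"dx":0,"dy":2,"dz":0,"twist":0},{"grip":-1,"dx":0,"dy":1.6,"dz":0,"twist":0},{"grip":1,"dx":0,"dy":0,"dz":0,"twist":0},{"grip":1,"dx":0,"dy":0,"dz":0,"twist":0},{"grip":1,"dx":0,"dy":0,"dz":0,"twist":0},{"grip":1,"dx":0,"dy":0,"dz":0,"twist":0},{"grip":1,"dx":0,"dy":0,"dz":0,"twist":0},{"grip":1,"dx":0,"dy":0,"dz":0,"twist":0},{"grip":1,"dx":0,"dy":0,"dz":0,"twist":0}]' 20;  python3 - <<'E'
from h import *
go([.5093,.2438,.066],.212+np.pi/2)
E
```

```text
time_s: 10.05
ee_pos: [0.5073, 0.2445, 0.2247]
ee_rot: [0.076, -0.075, 0.703, -0.703]
contact_force: [-0.7, -0.9, 6.2]
grip_width: 0.0135
grasp pt [0.5074 0.2445 0.0697] jaw yaw -1.3578 tilt 0.0012 w 0.0135 F [-0.72 -0.94  6.21] t 10.05 j6 1.671
tool shift cm [-0.17  0.37  0.11]
world yaw change -0.001 -> twist 0.001 (tool y down)
```

```bash
python3 -m pendant '[{"grip":1,"dx":0,"dy":0,"dz":-0.5,"twist":0},{"grip":1,"dx":0,"dy":0,"dz":-1,"twist":0},{"grip":1,"dx":0,"dy":0,"dz":-1.5,"twist":0},{"grip":1,"dx":0,"dy":0,"dz":-1.5,"twist":0},{"grip":1,"dx":0,"dy":0,"dz":-1.5,"twist":0},{"grip":1,"dx":0,"dy":0,"dz":-1.5,"twist":0},{"grip":1,"dx":0,"dy":0,"dz":-1,"twist":0},{"grip":1,"dx":0,"dy":0,"dz":-0.7,"twist":0},{"grip":1,"dx":0,"dy":0,"dz":0,"twist":0},{"grip":1,"dx":0,"dy":0,"dz":0,"twist":0}]' ;  python3 - <<'E'
from h import *
go(None)
E
```

```text
time_s: 11.05
ee_pos: [0.4875, 0.335, 0.2247]
ee_rot: [0.076, -0.075, 0.703, -0.703]
contact_force: [-1.8, 0.0, 5.8]
grip_width: 0.0139
grasp pt [0.4876 0.3352 0.0697] jaw yaw -1.3575 tilt 0.0013 w 0.0139 F [-1.84  0.02  5.8 ] t 11.05 j6 1.83
```

```bash
python3 -m pendant '[{"grip":-1,"dx":0,"dy":0,"dz":0,"twist":0},{"grip":-1,"dx":0,"dy":0,"dz":0,"twist":0},{"grip":-1,"dx":0,"dy":0,"dz":0,"twist":0},{"grip":-1,"dx":0,"dy":0,"dz":0,"twist":0},{"grip":-1,"dx":0,"dy":-2,"dz":0,"twist":0},{"grip":-1,"dx":0,"dy":-4,"dz":0,"twist":0},{"grip":-1,"dx":0.6,"dy":-4,"dz":3.6,"twist":0},{"grip":-1,"dx":0.6,"dy":-4,"dz":4.2,"twist":0},{"grip":-1,"dx":0.6,"dy":0,"dz":4.2,"twist":0},{"grip":-1,"dx":0.6,"dy":0,"dz":4.2,"twist":0}]';python3 -m pendant '[{"grip":-1,"dx":0.6,"dy":0,"dz":4.2,"twist":0},{"grip":-1,"dx":0.6,"dy":0,"dz":4.2,"twist":0},{"grip":-1,"dx":0.6,"dy":0,"dz":4.2,"twist":0},{"grip":-1,"dx":0.7,"dy":0,"dz":4.2,"twist":0},{"grip":-1,"dx":0.7,"dy":0,"dz":4.2,"twist":0},{"grip":-1,"dx":0.7,"dy":0,"dz":4.2,"twist":0},{"grip":-1,"dx":0.7,"dy":0,"dz":4.2,"twist":0},{"grip":-1,"dx":0.7,"dy":0,"dz":4,"twist":0.05},{"grip":-1,"dx":0,"dy":0,"dz":0,"twist":0},{"grip":-1,"dx":0,"dy":0,"dz":0,"twist":0}]';  python3 - <<'E'
from h import *
go(None)
im=get_image("wrist"); cv2.imwrite("pics/w7.png",im[:,:,::-1]); u=proj("wrist",[.5993,-.1567,.078]); print(u)
a,b=int(u[0]),int(u[1])
cv2.imwrite("pics/w7c.png",cv2.resize(im[max(0,b-75):b+75,a-90:a+90,::-1],None,fx=4,fy=4,interpolation=cv2.INTER_CUBIC)); print(a-90,max(0,b-75))
E
```

```text
time_s: 12.05
ee_pos: [0.4978, 0.1785, 0.3565]
ee_rot: [0.076, -0.074, 0.703, -0.703]
contact_force: [0.4, -0.6, -0.1]
grip_width: 0.0855
time_s: 13.05
ee_pos: [0.5164, -0.1586, 0.3548]
ee_rot: [0.057, -0.057, 0.705, -0.705]
contact_force: [0.2, 0.1, 0.2]
grip_width: 0.0851
grasp pt [ 0.5163 -0.1586  0.1998] jaw yaw -1.41 tilt 0.0007 w 0.0851 F [0.15 0.07 0.15] t 13.05 j6 0.97
(np.float64(270.28769082869627), np.float64(101.49081310491141))
180 26
```

View pics/w7c.png

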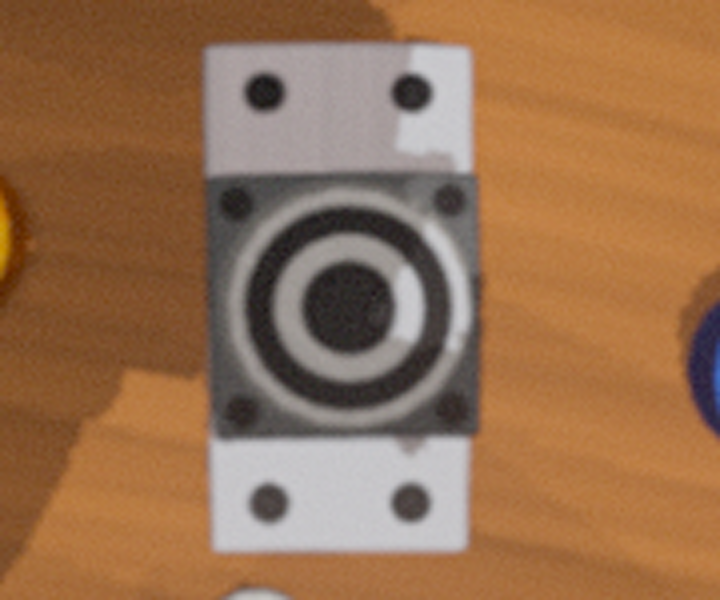

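View pics/w7.png

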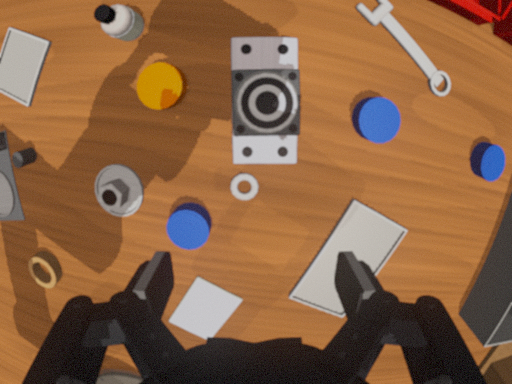

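Run:
```python
from h import *
m=camera_model("wrist")
f=lambda p,z: plane("wrist",(p[0]/4+180-.375,p[1]/4+26-.375),z,m)[:2]
b=f((350,308),.078);print("bearing",b.round(4))
print("flange",np.mean([f(p,.052) for p in [(207,175),(477,177),(478,436),(213,438)]],0))
print("plate",np.mean([f(p,.026) for p in [(204,45),(471,45),(469,551),(213,551)]],0))
go([*b,.12],-1.407)
```

```text
bearing [ 0.5979 -0.1543]
flange [ 0.59827773 -0.15413567]
plate [ 0.60015698 -0.15381834]
grasp pt [ 0.5163 -0.1576  0.1999] jaw yaw -1.4083 tilt 0.0008 w 0.0854 F [ 0.17  0.31 -0.51] t 13.1 j6 0.97
tool shift cm [-8.11  7.99  1.  ]
world yaw change 0.0013 -> twist -0.0013 (tool y down)
```

```bash
python3 -m pendant '[{"grip":-1,"dx":-3,"dy":1,"dz":0.3,"twist":0},{"grip":-1,"dx":-3,"dy":2,"dz":0.3,"twist":0},{"grip":-1,"dx":-2.1,"dy":2,"dz":0.4,"twist":0},{"grip":-1,"dx":0,"dy":3,"dz":0,"twist":0},{"grip":-1,"dx":0,"dy":0,"dz":0,"twist":0},{"grip":-1,"dx":0,"dy":0,"dz":0,"twist":0}]';  python3 - <<'E'
from h import *
go([.5985,-.1550,.0745],-1.407)
E
```

```text
time_s: 13.7
ee_pos: [0.5981, -0.1534, 0.2753]
ee_rot: [0.058, -0.059, 0.705, -0.704]
contact_force: [1.0, 0.2, 1.4]
grip_width: 0.0854
grasp pt [ 0.5979 -0.1533  0.1203] jaw yaw -1.4063 tilt 0.0014 w 0.0854 F [0.98 0.17 1.38] t 13.7 j6 1.031
tool shift cm [-0.04  4.58  0.18]
world yaw change -0.0007 -> twist 0.0007 (tool y down)
```

```bash
python3 -m pendant '[{"grip":-1,"dx":0,"dy":2,"dz":0.1,"twist":0},{"grip":-1,"dx":0,"dy":1.6,"dz":0,"twist":0},{"grip":-1,"dx":0,"dy":1,"dz":0,"twist":0},{"grip":-1,"dx":0,"dy":0,"dz":0,"twist":0},{"grip":1,"dx":0,"dy":0,"dz":0,"twist":0},{"grip":1,"dx":0,"dy":0,"dz":0,"twist":0},{"grip":1,"dx":0,"dy":0,"dz":0,"twist":0},{"grip":1,"dx":0,"dy":0,"dz":0,"twist":0},{"grip":1,"dx":0,"dy":0,"dz":0,"twist":0},{"grip":1,"dx":0,"dy":0,"dz":0,"twist":0}]' 40;  python3 - <<'E'
from h import *
go([.5985,-.1552,.0745],-1.407)
E
```

```text
time_s: 14.7
ee_pos: [0.5986, -0.1558, 0.2306]
ee_rot: [-0.058, 0.057, -0.704, 0.705]
contact_force: [-0.1, -0.7, 6.1]
grip_width: 0.0489
grasp pt [ 0.599  -0.156   0.0756] jaw yaw -1.408 tilt 0.0024 w 0.0489 F [-0.12 -0.72  6.14] t 14.7 j6 1.03
tool shift cm [ 0.03  0.11 -0.09]
world yaw change 0.001 -> twist -0.001 (tool y down)
```

```bash
python3 -m pendant '[{"grip":1,"dx":0,"dy":-1,"dz":0,"twist":0},{"grip":1,"dx":0,"dy":-2,"dz":0,"twist":0},{"grip":1,"dx":0,"dy":-2,"dz":0,"twist":0},{"grip":1,"dx":0,"dy":-2,"dz":0,"twist":0},{"grip":1,"dx":0.7,"dy":0,"dz":-3,"twist":0},{"grip":1,"dx":1,"dy":0,"dz":-4,"twist":0},{"grip":1,"dx":1,"dy":0,"dz":-4,"twist":0},{"grip":1,"dx":1,"dy":0,"dz":-4,"twist":0},{"grip":1,"dx":1,"dy":0,"dz":-4,"twist":0},{"grip":1,"dx":1,"dy":0,"dz":-4,"twist":0}]';python3 -m pendant '[{"grip":1,"dx":1,"dy":0,"dz":-4,"twist":0},{"grip":1,"dx":1,"dy":0,"dz":-4,"twist":0},{"grip":1,"dx":1,"dy":0,"dz":-4,"twist":0},{"grip":1,"dx":1,"dy":0,"dz":-3,"twist":-0.05},{"grip":1,"dx":0,"dy":0,"dz":0,"twist":0},{"grip":1,"dx":0,"dy":0,"dz":0,"twist":0}]';  python3 - <<'E'
from h import *
go([.4362,.2242,.0266],-1.359)
im=get_image("wrist"); cv2.imwrite("pics/w8.png",im[:,:,::-1]);im=get_image("top"); cv2.imwrite("pics/t8.png",cv2.resize(im[120:290,75:360,::-1],None,fx=2.7,fy=2.7,interpolation=cv2.INTER_CUBIC))
E
```

```text
time_s: 15.7
ee_pos: [0.5038, 0.0635, 0.2996]
ee_rot: [0.057, -0.057, 0.705, -0.705]
contact_force: [0.4, 0.7, -3.0]
grip_width: 0.0485
time_s: 16.3
ee_pos: [0.4407, 0.2041, 0.2995]
ee_rot: [-0.076, 0.075, -0.703, 0.703]
contact_force: [0.6, 0.3, -2.1]
grip_width: 0.049
grasp pt [0.4408 0.2041 0.1445] jaw yaw -1.3565 tilt 0.0005 w 0.049 F [ 0.56  0.26 -2.11] t 16.3 j6 1.633
tool shift cm [ 0.02 11.79 -2.07]
world yaw change -0.0025 -> twist 0.0025 (tool y down)
```

View pics/w8.png

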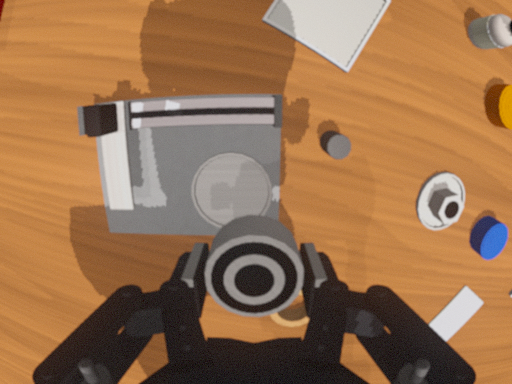

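View pics/t8.png

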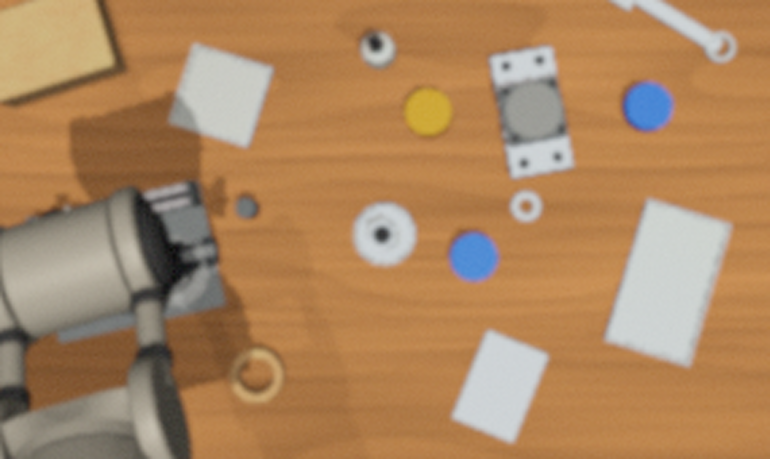

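```bash
python3 - <<'E'
from h import *
print(plane("wrist",(232,189.5),.007))
E
python3 -m pendant '[{"grip":1,"dx":0,"dy":2,"dz":-1,"twist":0},{"grip":1,"dx":0,"dy":3,"dz":-1,"twist":0},{"grip":1,"dx":0,"dy":2,"dz":0,"twist":0},{"grip":1,"dx":0,"dy":2,"dz":0,"twist":0},{"grip":1,"dx":0,"dy":0,"dz":0,"twist":0},{"grip":1,"dx":0,"dy":0,"dz":0,"twist":0}]';  python3 - <<'E'
from h import *
go([.4362,.2242,.0266],-1.359)
E
```

```text
[0.43895999 0.22378615 0.007     ]
time_s: 17.0
ee_pos: [0.4374, 0.2225, 0.2093]
ee_rot: [-0.074, 0.075, -0.703, 0.703]
contact_force: [-0.6, 0.6, -2.3]
grip_width: 0.0489
grasp pt [0.4374 0.2225 0.0543] jaw yaw -1.3597 tilt 0.0004 w 0.0489 F [-0.58  0.58 -2.3 ] t 17.0 j6 1.674
tool shift cm [ 0.08  2.77 -0.2 ]
world yaw change 0.0007 -> twist -0.0007 (tool y down)
```

Pocket centre averages to about (0.4376, 0.224), so I'll descend there.

```bash
python3 -m pendant '[{"grip":1,"dx":0,"dy":1.3,"dz":-0.15,"twist":0},{"grip":1,"dx":0,"dy":0.8,"dz":0,"twist":0},{"grip":1,"dx":0,"dy":0.4,"dz":0,"twist":0},{"grip":1,"dx":0,"dy":0.1,"dz":0,"twist":0},{"grip":1,"dx":0,"dy":0,"dz":0,"twist":0},{"grip":1,"dx":0,"dy":0,"dz":0,"twist":0}]'; python3 -m pendant '[{"grip":1,"dx":0,"dy":0.12,"dz":0,"twist":0},{"grip":1,"dx":0,"dy":0,"dz":0,"twist":0}]'; python3 -m pendant '[{"grip":1,"dx":0,"dy":0.12,"dz":0,"twist":0},{"grip":1,"dx":0,"dy":0,"dz":0,"twist":0}]'
```

```text
time_s: 17.6
ee_pos: [0.4366, 0.2247, 0.1835]
ee_rot: [0.075, -0.075, 0.703, -0.703]
contact_force: [-0.2, -0.3, -2.8]
grip_width: 0.0487
time_s: 17.8
ee_pos: [0.4365, 0.2247, 0.182]
ee_rot: [-0.075, 0.075, -0.703, 0.703]
contact_force: [-0.3, -0.4, -2.4]
grip_width: 0.0483
time_s: 18.0
ee_pos: [0.4364, 0.2247, 0.1816]
ee_rot: [-0.075, 0.075, -0.703, 0.703]
contact_force: [-3.0, -0.9, 7.8]
grip_width: 0.0488
```

```bash
python3 -m pendant '[{"grip":1,"dx":0,"dy":-0.15,"dz":0,"twist":0},{"grip":-0.46,"dx":0,"dy":0,"dz":0,"twist":0},{"grip":-0.46,"dx":0,"dy":0,"dz":0,"twist":0},{"grip":-0.46,"dx":0,"dy":0,"dz":0,"twist":0},{"grip":-0.46,"dx":0,"dy":-1,"dz":0,"twist":0},{"grip":-0.46,"dx":0,"dy":-2,"dz":0,"twist":0},{"grip":-1,"dx":0,"dy":-4,"dz":0,"twist":0},{"grip":-1,"dx":0,"dy":-3,"dz":0,"twist":0},{"grip":-1,"dx":0,"dy":0,"dz":0,"twist":0},{"grip":-1,"dx":0,"dy":0,"dz":0,"twist":0}]';  python3 - <<'E'
from h import *
go([.4876,.3352,.068],-1.358)
im=get_image("wrist"); cv2.imwrite("pics/w9.png",im[:,:,::-1])
E
```

```text
time_s: 19.0
ee_pos: [0.4364, 0.2247, 0.2831]
ee_rot: [0.076, -0.074, 0.703, -0.703]
contact_force: [-0.9, -0.2, -0.1]
grip_width: 0.0851
grasp pt [0.4367 0.2248 0.1281] jaw yaw -1.358 tilt 0.0019 w 0.0851 F [-0.94 -0.24 -0.05] t 19.0 j6 1.677
tool shift cm [-7.3   6.03 -9.72]
world yaw change -0.0 -> twist 0.0 (tool y down)
```

View pics/w9.png

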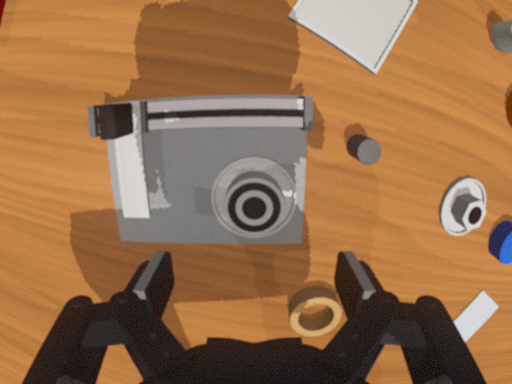

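```bash
python3 - <<'E'
from h import *
print(plane("wrist",(253,197.5),.007),plane("wrist",(255,206),.029))
E
python3 -m pendant '[{"grip":-1,"dx":-2.4,"dy":0,"dz":-3.2,"twist":0},{"grip":-1,"dx":-2.5,"dy":0,"dz":-3.3,"twist":0},{"grip":-1,"dx":-2.4,"dy":0,"dz":-3.2,"twist":0},{"grip":-1,"dx":0,"dy":2,"dz":0,"twist":0},{"grip":-1,"dx":0,"dy":0,"dz":0,"twist":0},{"grip":-1,"dx":0,"dy":2,"dz":0,"twist":0},{"grip":-1,"dx":0,"dy":1.9,"dz":0,"twist":0},{"grip":1,"dx":0,"dy":0,"dz":0,"twist":0},{"grip":1,"dx":0,"dy":0,"dz":0,"twist":0},{"grip":1,"dx":0,"dy":0,"dz":0,"twist":0}]' 20;python3 -m pendant '[{"grip":1,"dx":0,"dy":0,"dz":0,"twist":0},{"grip":1,"dx":0,"dy":0,"dz":0,"twist":0},{"grip":1,"dx":0,"dy":0,"dz":0,"twist":0},{"grip":1,"dx":0,"dy":0,"dz":0,"twist":0}]';  python3 - <<'E'
from h import *
go([.4876,.3352,.068],-1.358)
E
```

```text
[0.43570498 0.22586308 0.007     ] [0.43639232 0.22431615 0.029     ]
time_s: 20.05
ee_pos: [0.4876, 0.3347, 0.2243]
ee_rot: [0.075, -0.075, 0.703, -0.703]
contact_force: [-0.0, 0.0, -0.0]
grip_width: 0.0439
time_s: 20.45
ee_pos: [0.4875, 0.335, 0.2241]
ee_rot: [0.076, -0.075, 0.703, -0.703]
contact_force: [-1.0, 0.1, 6.7]
grip_width: 0.0135
grasp pt [0.4877 0.335  0.0691] jaw yaw -1.3578 tilt 0.0013 w 0.0135 F [-0.96  0.05  6.67] t 20.45 j6 1.831
tool shift cm [ 0.    0.11 -0.02]
world yaw change -0.0002 -> twist 0.0002 (tool y down)
```

```bash
python3 -m pendant '[{"grip":1,"dx":0,"dy":0,"dz":0.5,"twist":0},{"grip":1,"dx":0,"dy":0,"dz":1,"twist":0},{"grip":1,"dx":0,"dy":0,"dz":1.5,"twist":0},{"grip":1,"dx":0,"dy":0,"dz":1.5,"twist":0},{"grip":1,"dx":0,"dy":0,"dz":1.5,"twist":0},{"grip":1,"dx":0,"dy":0,"dz":1.5,"twist":0},{"grip":1,"dx":0,"dy":0,"dz":1,"twist":0},{"grip":1,"dx":0,"dy":0,"dz":0.7,"twist":0},{"grip":1,"dx":0,"dy":0,"dz":0.2,"twist":0},{"grip":1,"dx":0,"dy":0,"dz":0,"twist":0}]'; python3 -m pendant '[{"grip":1,"dx":0,"dy":0,"dz":0.2,"twist":0},{"grip":1,"dx":0,"dy":0,"dz":0,"twist":0}]'; python3 -m pendant '[{"grip":1,"dx":0,"dy":0,"dz":0.2,"twist":0},{"grip":1,"dx":0,"dy":0,"dz":0,"twist":0}]'
```

```text
time_s: 21.45
ee_pos: [0.5076, 0.2426, 0.2241]
ee_rot: [-0.076, 0.074, -0.703, 0.703]
contact_force: [0.1, -0.4, 6.4]
grip_width: 0.0134
time_s: 21.65
ee_pos: [0.5079, 0.2411, 0.2241]
ee_rot: [0.076, -0.074, 0.703, -0.703]
contact_force: [-1.1, 0.2, 5.8]
grip_width: 0.0134
time_s: 21.85
ee_pos: [0.508, 0.2401, 0.2241]
ee_rot: [0.076, -0.074, 0.704, -0.702]
contact_force: [-1.4, 5.8, 5.6]
grip_width: 0.0138
```

```bash
python3 -m pendant '[{"grip":-1,"dx":0,"dy":0,"dz":-0.1,"twist":0},{"grip":-1,"dx":0,"dy":0,"dz":0,"twist":0},{"grip":-1,"dx":0,"dy":0,"dz":0,"twist":0},{"grip":-1,"dx":0,"dy":0,"dz":0,"twist":0},{"grip":-1,"dx":0,"dy":-2,"dz":0,"twist":0},{"grip":-1,"dx":0,"dy":-4,"dz":0,"twist":0},{"grip":-1,"dx":0.6,"dy":-4,"dz":3,"twist":0},{"grip":-1,"dx":0.6,"dy":-3,"dz":4,"twist":0},{"grip":-1,"dx":0.8,"dy":0,"dz":4,"twist":0},{"grip":-1,"dx":0.8,"dy":0,"dz":4,"twist":0}]';python3 -m pendant '[{"grip":-1,"dx":0.8,"dy":0,"dz":4,"twist":0},{"grip":-1,"dx":0.8,"dy":0,"dz":4,"twist":0},{"grip":-1,"dx":0.8,"dy":0,"dz":4,"twist":0},{"grip":-1,"dx":0.8,"dy":0,"dz":4,"twist":0},{"grip":-1,"dx":0.8,"dy":0,"dz":4,"twist":0},{"grip":-1,"dx":0.8,"dy":0,"dz":4,"twist":0.05},{"grip":-1,"dx":0,"dy":0,"dz":0,"twist":0},{"grip":-1,"dx":0,"dy":0,"dz":0,"twist":0},{"grip":-1,"dx":0,"dy":0,"dz":0,"twist":0}]';  python3 - <<'E'
from h import *
go(None)
im=get_image("wrist"); cv2.imwrite("pics/w10.png",im[:,:,::-1]); u=proj("wrist",[.599,-.155,.052]); print(u)
a,b=int(u[0]),int(u[1])
cv2.imwrite("pics/w10c.png",cv2.resize(im[max(0,b-75):b+75,a-90:a+90,::-1],None,fx=4,fy=4,interpolation=cv2.INTER_CUBIC)); print(a-90,max(0,b-75))
im=get_image("top"); cv2.imwrite("pics/t10.png",cv2.resize(im[120:290,75:360,::-1],None,fx=2.7,fy=2.7,interpolation=cv2.INTER_CUBIC))
E
```

```text
time_s: 22.85
ee_pos: [0.512, 0.0866, 0.354]
ee_rot: [-0.076, 0.074, -0.703, 0.703]
contact_force: [0.7, 0.6, -0.4]
grip_width: 0.0854
time_s: 23.75
ee_pos: [0.5157, -0.1559, 0.3526]
ee_rot: [0.058, -0.058, 0.705, -0.705]
contact_force: [0.5, -0.2, -0.2]
grip_width: 0.0855
grasp pt [ 0.5156 -0.1558  0.1976] jaw yaw -1.4073 tilt 0.0008 w 0.0855 F [ 0.48 -0.21 -0.17] t 23.75 j6 0.971
(np.float64(269.3797750731263), np.float64(101.17627253418628))
179 26
```

View pics/w10c.png

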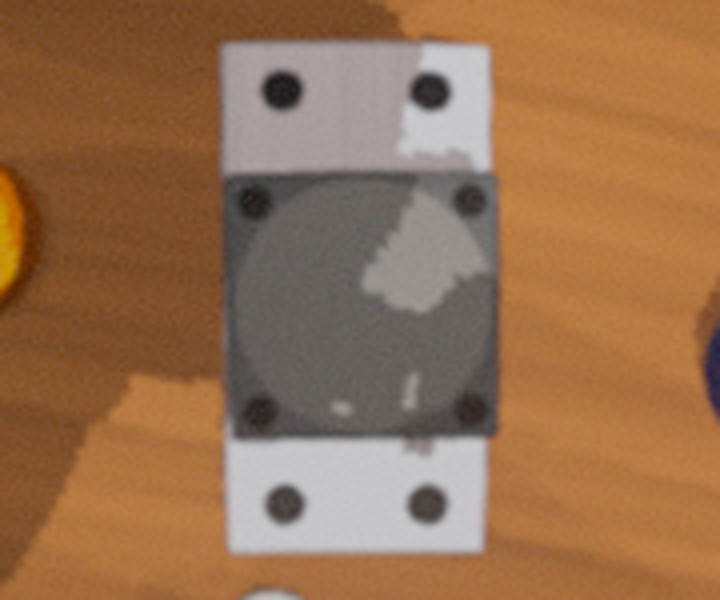

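View pics/t10.png

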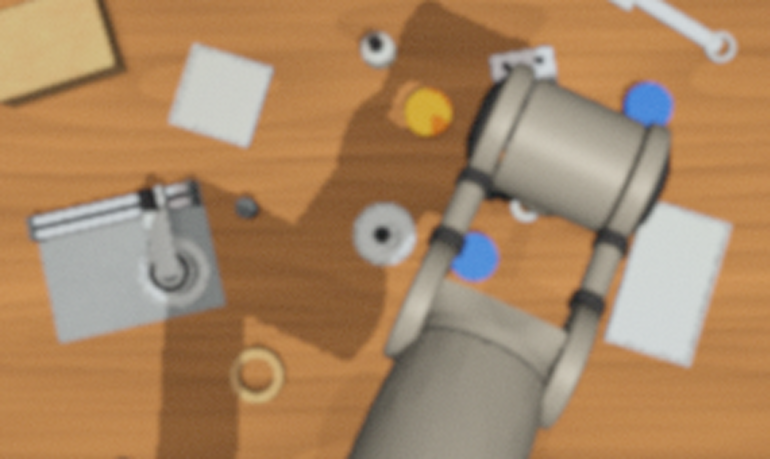

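Run:
```python
from h import *
m=camera_model("wrist")
f=lambda p,z: plane("wrist",(p[0]/4+179-.375,p[1]/4+26-.375),z,m)[:2]
F=np.array([f(p,.052) for p in [(226,174),(496,173),(495,437),(236,438)]]);b=F.mean(0)
print("flange",b,[(np.linalg.norm(F[i]-F[i-1]).round(4),np.degrees(np.arctan2(*(F[i]-F[i-1])[::-1])).round(1)) for i in range(4)])
print("plate",np.mean([f(p,.026) for p in [(220,45),(490,46),(486,551),(230,551)]],0))
go([*b,.10],-1.396)
```

```text
flange [ 0.59874551 -0.15525057] [(np.float64(0.0604), np.float64(11.2)), (np.float64(0.0603), np.float64(-79.5)), (np.float64(0.0608), np.float64(-169.7)), (np.float64(0.0593), np.float64(100.1))]
plate [ 0.60031077 -0.1548115 ]
grasp pt [ 0.5159 -0.1555  0.1978] jaw yaw -1.4062 tilt 0.0002 w 0.085 F [-0.02  0.24  0.37] t 23.85 j6 0.971
tool shift cm [-8.18  9.77  1.34]
world yaw change 0.0102 -> twist -0.0102 (tool y down)
```

```bash
python3 -m pendant '[{"grip":-1,"dx":-3,"dy":2,"dz":0.4,"twist":-0.01},{"grip":-1,"dx":-3,"dy":2,"dz":0.4,"twist":0},{"grip":-1,"dx":-2.2,"dy":3,"dz":0.5,"twist":0},{"grip":-1,"dx":0,"dy":3,"dz":0,"twist":0},{"grip":-1,"dx":0,"dy":0,"dz":0,"twist":0},{"grip":-1,"dx":0,"dy":0,"dz":0,"twist":0}]';  python3 - <<'E'
from h import *
go([.5987,-.1553,.0465],-1.396)
E
```

```text
time_s: 24.45
ee_pos: [0.5989, -0.1548, 0.253]
ee_rot: [0.061, -0.062, 0.705, -0.704]
contact_force: [0.5, -0.4, 0.3]
grip_width: 0.0856
grasp pt [ 0.5988 -0.1547  0.098 ] jaw yaw -1.3967 tilt 0.001 w 0.0856 F [ 0.46 -0.43  0.29] t 24.45 j6 1.02
tool shift cm [0.01 5.15 0.06]
world yaw change 0.0007 -> twist -0.0007 (tool y down)
```

```bash
python3 -m pendant '[{"grip":-1,"dx":0,"dy":2,"dz":0,"twist":0},{"grip":-1,"dx":0,"dy":2,"dz":0,"twist":0},{"grip":-1,"dx":0,"dy":1.2,"dz":0,"twist":0},{"grip":-1,"dx":0,"dy":0,"dz":0,"twist":0},{"grip":1,"dx":0,"dy":0,"dz":0,"twist":0},{"grip":1,"dx":0,"dy":0,"dz":0,"twist":0},{"grip":1,"dx":0,"dy":0,"dz":0,"twist":0},{"grip":1,"dx":0,"dy":0,"dz":0,"twist":0},{"grip":1,"dx":0,"dy":0,"dz":0,"twist":0},{"grip":1,"dx":0,"dy":0,"dz":0,"twist":0}]' 60;  python3 - <<'E'
from h import *
go([.5987,-.1553,.0465],-1.396)
im=get_image("scene"); cv2.imwrite("pics/s11.png",cv2.resize(im[170:300,180:340,::-1],None,fx=4,fy=4,interpolation=cv2.INTER_CUBIC))
E
```

```text
time_s: 25.45
ee_pos: [0.5994, -0.156, 0.2028]
ee_rot: [-0.062, 0.06, -0.704, 0.705]
contact_force: [-2.1, -1.7, 6.9]
grip_width: 0.0604
grasp pt [ 0.5999 -0.1562  0.0478] jaw yaw -1.398 tilt 0.0034 w 0.0604 F [-2.06 -1.65  6.93] t 25.45 j6 1.02
tool shift cm [ 0.1   0.13 -0.11]
world yaw change 0.002 -> twist -0.002 (tool y down)
```

View pics/s11.png

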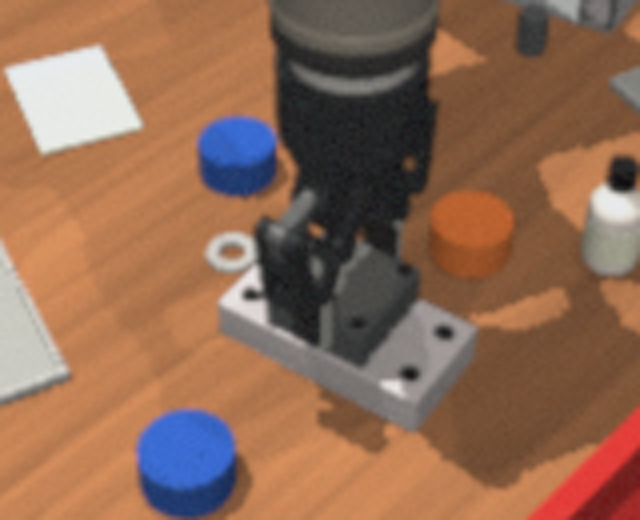

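```bash
python3 -m pendant '[{"grip":1,"dx":0,"dy":-1,"dz":0,"twist":0},{"grip":1,"dx":0,"dy":-2,"dz":0,"twist":0},{"grip":1,"dx":0,"dy":-4,"dz":0,"twist":0},{"grip":1,"dx":0,"dy":-4,"dz":0,"twist":0},{"grip":1,"dx":0,"dy":-4,"dz":-3,"twist":0},{"grip":1,"dx":0,"dy":0,"dz":-4,"twist":0},{"grip":1,"dx":0,"dy":0,"dz":-4,"twist":0},{"grip":1,"dx":0,"dy":0,"dz":-4,"twist":0},{"grip":1,"dx":0,"dy":0,"dz":-4,"twist":0},{"grip":1,"dx":0,"dy":0,"dz":-4,"twist":0}]';python3 -m pendant '[{"grip":1,"dx":0,"dy":0,"dz":-4,"twist":0},{"grip":1,"dx":0,"dy":0,"dz":-4,"twist":0},{"grip":1,"dx":-0.7,"dy":0,"dz":-4,"twist":0},{"grip":1,"dx":0,"dy":0,"dz":0,"twist":0.12},{"grip":1,"dx":0,"dy":0,"dz":0,"twist":0.12},{"grip":1,"dx":0,"dy":0,"dz":0,"twist":0.12},{"grip":1,"dx":0,"dy":0,"dz":0,"twist":0.115},{"grip":1,"dx":0,"dy":0,"dz":0,"twist":0},{"grip":1,"dx":0,"dy":0,"dz":0,"twist":0}]';  python3 - <<'E'
from h import *
go(None)
im=get_image("wrist"); cv2.imwrite("pics/w12.png",im[:,:,::-1]); print(proj("wrist",[.625,.174,.007]))
E
```

```text
time_s: 26.5
ee_pos: [0.5584, 0.0724, 0.351]
ee_rot: [0.061, -0.061, 0.705, -0.704]
contact_force: [-0.0, 0.3, -5.2]
grip_width: 0.0608
time_s: 27.4
ee_pos: [0.5454, 0.1903, 0.3508]
ee_rot: [0.106, -0.105, -0.699, 0.699]
contact_force: [-1.3, -0.6, -4.3]
grip_width: 0.0605
grasp pt [0.5453 0.1903 0.1958] jaw yaw -1.8699 tilt 0.0006 w 0.0605 F [-1.31 -0.55 -4.26] t 27.4 j6 2.073
(np.float64(247.4714678158479), np.float64(101.585725984216))
```

View pics/w12.png

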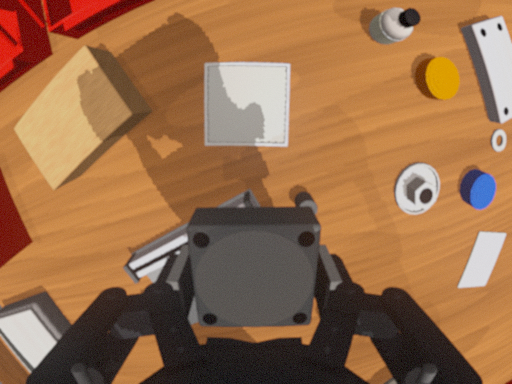

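Run:
```python
from h import *
m=camera_model("wrist")
F=np.array([plane("wrist",p,.007,m)[:2] for p in [(205,62.5),(291,63),(288.5,147),(205,146)]]);b=F.mean(0)
print("tray",b,[(np.linalg.norm(F[i]-F[i-1]).round(4),np.degrees(np.arctan2(*(F[i]-F[i-1])[::-1])).round(1)) for i in range(4)])
go([*b,.06])
```

```text
tray [0.62254341 0.17505889] [(np.float64(0.0894), np.float64(-18.3)), (np.float64(0.089), np.float64(-107.8)), (np.float64(0.0897), np.float64(162.0)), (np.float64(0.0894), np.float64(72.0))]
grasp pt [0.5454 0.1903 0.1958] jaw yaw -1.8703 tilt 0.0004 w 0.0608 F [ 0.59  0.34 -5.28] t 27.45 j6 2.073
tool shift cm [-7.82 13.58 -0.83]
```

```bash
python3 -m pendant '[{"grip":1,"dx":-2,"dy":0,"dz":-0.2,"twist":0.02},{"grip":1,"dx":-3,"dy":3,"dz":-0.3,"twist":0},{"grip":1,"dx":-2.8,"dy":3,"dz":-0.2,"twist":0},{"grip":1,"dx":0,"dy":3,"dz":0,"twist":0},{"grip":1,"dx":0,"dy":3,"dz":0,"twist":0},{"grip":1,"dx":0,"dy":1.5,"dz":0,"twist":0},{"grip":1,"dx":0,"dy":0,"dz":0,"twist":0},{"grip":1,"dx":0,"dy":0,"dz":0,"twist":0}]';  python3 - <<'E'
from h import *
go([.623,.175,.0248])
E
```

```text
time_s: 28.25
ee_pos: [0.6223, 0.1728, 0.2169]
ee_rot: [-0.113, 0.114, 0.698, -0.698]
contact_force: [0.9, -0.6, -3.6]
grip_width: 0.061
grasp pt [0.6225 0.1728 0.0619] jaw yaw -1.8922 tilt 0.0016 w 0.061 F [ 0.94 -0.62 -3.59] t 28.25 j6 2.045
tool shift cm [ 0.03  3.71 -0.22]
```

```bash
python3 -m pendant '[{"grip":1,"dx":0,"dy":1.5,"dz":-0.2,"twist":0},{"grip":1,"dx":0,"dy":1.2,"dz":0,"twist":0},{"grip":1,"dx":0,"dy":0.7,"dz":0,"twist":0},{"grip":1,"dx":0,"dy":0.1,"dz":0,"twist":0},{"grip":1,"dx":0,"dy":0,"dz":0,"twist":0},{"grip":1,"dx":0,"dy":0,"dz":0,"twist":0}]'; python3 -m pendant '[{"grip":1,"dx":0,"dy":0.15,"dz":0,"twist":0},{"grip":1,"dx":0,"dy":0,"dz":0,"twist":0}]';python3 -m pendant '[{"grip":1,"dx":0,"dy":0.1,"dz":0,"twist":0},{"grip":1,"dx":0,"dy":0,"dz":0,"twist":0}]'
```

```text
time_s: 28.85
ee_pos: [0.6226, 0.1745, 0.1808]
ee_rot: [0.113, -0.113, -0.698, 0.698]
contact_force: [-0.6, 0.5, -4.0]
grip_width: 0.0606
time_s: 29.05
ee_pos: [0.6227, 0.1745, 0.1799]
ee_rot: [-0.113, 0.114, 0.698, -0.698]
contact_force: [-1.4, -0.1, -0.2]
grip_width: 0.0603
time_s: 29.25
ee_pos: [0.6226, 0.1746, 0.1799]
ee_rot: [-0.113, 0.114, 0.698, -0.698]
contact_force: [-3.8, -0.5, 6.2]
grip_width: 0.0608
```

```bash
python3 -m pendant '[{"grip":1,"dx":0,"dy":-0.15,"dz":0,"twist":0},{"grip":-0.7,"dx":0,"dy":0,"dz":0,"twist":0},{"grip":-0.7,"dx":0,"dy":0,"dz":0,"twist":0},{"grip":-0.7,"dx":0,"dy":0,"dz":0,"twist":0},{"grip":-0.7,"dx":0,"dy":-1,"dz":0,"twist":0},{"grip":-0.7,"dx":0,"dy":-2,"dz":0,"twist":0},{"grip":-1,"dx":0,"dy":-4,"dz":0,"twist":0},{"grip":-1,"dx":0,"dy":-4,"dz":0,"twist":0},{"grip":-1,"dx":0,"dy":-4,"dz":3,"twist":0},{"grip":-1,"dx":0,"dy":-2,"dz":4,"twist":0}]';python3 -m pendant '[{"grip":-1,"dx":0,"dy":0,"dz":4,"twist":0},{"grip":-1,"dx":0,"dy":0,"dz":4,"twist":0},{"grip":-1,"dx":0,"dy":0,"dz":4,"twist":0},{"grip":-1,"dx":0,"dy":0,"dz":4,"twist":0},{"grip":-1,"dx":0,"dy":0,"dz":4,"twist":0},{"grip":-1,"dx":0,"dy":0,"dz":4,"twist":-0.1},{"grip":-1,"dx":0,"dy":0,"dz":4,"twist":-0.1},{"grip":-1,"dx":0,"dy":0,"dz":0,"twist":-0.1},{"grip":-1,"dx":0,"dy":0,"dz":0,"twist":-0.1},{"grip":-1,"dx":0,"dy":0,"dz":0,"twist":-0.095}]';python3 -m pendant '[{"grip":-1,"dx":0,"dy":0,"dz":0,"twist":0},{"grip":-1,"dx":0,"dy":0,"dz":0,"twist":0}]';  python3 - <<'E'
from h import *
go(None)
im=get_image("wrist"); cv2.imwrite("pics/w13.png",im[:,:,::-1]); u=proj("wrist",[.599,-.155,.026]); print(u)
im=get_image("top"); cv2.imwrite("pics/t13.png",cv2.resize(im[120:290,75:360,::-1],None,fx=2.7,fy=2.7,interpolation=cv2.INTER_CUBIC))
E
```

```text
time_s: 30.25
ee_pos: [0.6006, 0.1088, 0.3545]
ee_rot: [-0.11, 0.115, 0.699, -0.698]
contact_force: [1.4, -0.1, 0.3]
grip_width: 0.0854
time_s: 31.25
ee_pos: [0.5153, -0.1591, 0.3506]
ee_rot: [-0.062, 0.062, -0.704, 0.705]
contact_force: [-0.1, 0.0, 0.1]
grip_width: 0.0851
time_s: 31.45
ee_pos: [0.5155, -0.1584, 0.3503]
ee_rot: [-0.06, 0.06, -0.704, 0.705]
contact_force: [0.4, -0.3, 0.5]
grip_width: 0.0857
grasp pt [ 0.5156 -0.1585  0.1953] jaw yaw -1.4004 tilt 0.0008 w 0.0857 F [ 0.37 -0.31  0.51] t 31.45 j6 0.96
(np.float64(265.60511351136677), np.float64(100.58499103970433))
```

View pics/w13.png

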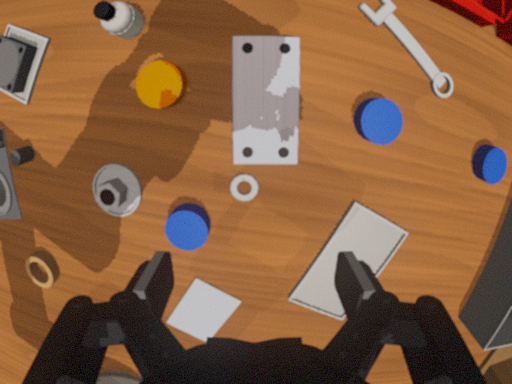

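View pics/t13.png

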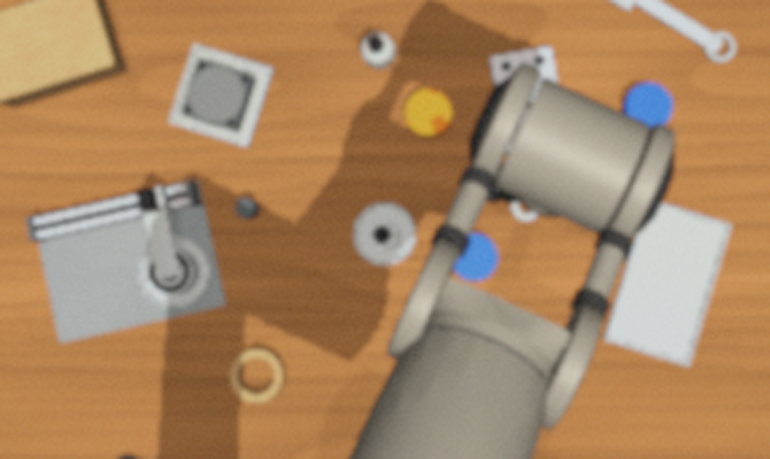

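Run:
```python
from h import *
m=camera_model("wrist")
F=np.array([plane("wrist",p,.026,m)[:2] for p in [(232.5,37),(299.5,37),(298,163),(234,163.5)]]);b=F.mean(0)
print("plate",b,[(np.linalg.norm(F[i]-F[i-1]).round(4),np.degrees(np.arctan2(*(F[i]-F[i-1])[::-1])).round(1)) for i in range(4)])
F=np.array([plane("wrist",p,.007,m)[:2] for p in [(354,202),(407,235),(341,318),(290,299)]])
print("tray",F.mean(0),[(np.linalg.norm(F[i]-F[i-1]).round(4),np.degrees(np.arctan2(*(F[i]-F[i-1])[::-1])).round(1)) for i in range(4)])
go([*b,.08],-1.396)
```

```text
plate [ 0.59989957 -0.1554599 ] [(np.float64(0.1272), np.float64(10.1)), (np.float64(0.0649), np.float64(-79.3)), (np.float64(0.1274), np.float64(-169.9)), (np.float64(0.0649), np.float64(100.5))]
tray [ 0.41937637 -0.29794553] [(np.float64(0.1528), np.float64(-16.8)), (np.float64(0.0933), np.float64(-109.5)), (np.float64(0.15), np.float64(160.7)), (np.float64(0.0868), np.float64(72.2))]
grasp pt [ 0.5156 -0.1584  0.1951] jaw yaw -1.3996 tilt 0.0005 w 0.0853 F [-0.3   0.09  0.36] t 31.55 j6 0.959
tool shift cm [-8.35 11.51  1.14]
world yaw change 0.0036 -> twist -0.0036 (tool y down)
```

```bash
python3 -m pendant '[{"grip":-1,"dx":-3,"dy":2,"dz":0.4,"twist":0},{"grip":-1,"dx":-3,"dy":3,"dz":0.4,"twist":0},{"grip":-1,"dx":-2.4,"dy":3,"dz":0.3,"twist":0},{"grip":-1,"dx":0,"dy":3.5,"dz":0,"twist":0},{"grip":-1,"dx":0,"dy":0,"dz":0,"twist":0},{"grip":-1,"dx":0,"dy":0,"dz":0,"twist":0}]';  python3 - <<'E'
from h import *
go([.600,-.1554,.0225],-1.396)
E
```

```text
time_s: 32.15
ee_pos: [0.6001, -0.1549, 0.2349]
ee_rot: [0.06, -0.061, 0.705, -0.704]
contact_force: [0.3, -0.5, 0.4]
grip_width: 0.0856
grasp pt [ 0.5999 -0.1548  0.0799] jaw yaw -1.3986 tilt 0.0013 w 0.0856 F [ 0.25 -0.45  0.43] t 32.15 j6 1.023
tool shift cm [-0.    5.74  0.06]
world yaw change 0.0026 -> twist -0.0026 (tool y down)
```

```bash
python3 -m pendant '[{"grip":-1,"dx":0,"dy":2,"dz":0,"twist":0},{"grip":-1,"dx":0,"dy":2,"dz":0,"twist":0},{"grip":-1,"dx":0,"dy":1.7,"dz":0,"twist":0},{"grip":-1,"dx":0,"dy":0,"dz":0,"twist":0},{"grip":1,"dx":0,"dy":0,"dz":0,"twist":0},{"grip":1,"dx":0,"dy":0,"dz":0,"twist":0},{"grip":1,"dx":0,"dy":0,"dz":0,"twist":0},{"grip":1,"dx":0,"dy":0,"dz":0,"twist":0},{"grip":1,"dx":0,"dy":0,"dz":0,"twist":0},{"grip":1,"dx":0,"dy":0,"dz":0,"twist":0}]' 80;  python3 - <<'E'
from h import *
go([.5987,-.1553,.0225],-1.396)
E
```

```text
time_s: 33.15
ee_pos: [0.6009, -0.1553, 0.1809]
ee_rot: [-0.062, 0.059, -0.704, 0.705]
contact_force: [-1.6, 0.0, 6.0]
grip_width: 0.0639
grasp pt [ 0.6016 -0.1556  0.0259] jaw yaw -1.3982 tilt 0.0047 w 0.0639 F [-1.58  0.03  6.04] t 33.15 j6 1.022
tool shift cm [ 0.28  0.34 -0.08]
world yaw change 0.0022 -> twist -0.0022 (tool y down)
```

```bash
python3 -m pendant '[{"grip":1,"dx":0,"dy":-1,"dz":0,"twist":0},{"grip":1,"dx":0,"dy":-2,"dz":0,"twist":0},{"grip":1,"dx":0,"dy":-4,"dz":0,"twist":0},{"grip":1,"dx":0,"dy":-4,"dz":0,"twist":0},{"grip":1,"dx":3,"dy":-2,"dz":1.7,"twist":0},{"grip":1,"dx":4,"dy":0,"dz":2.2,"twist":0},{"grip":1,"dx":4,"dy":0,"dz":2.2,"twist":0},{"grip":1,"dx":4,"dy":0,"dz":2.2,"twist":0.12},{"grip":1,"dx":0,"dy":0,"dz":0,"twist":0.12},{"grip":1,"dx":0,"dy":0,"dz":0,"twist":0.12}]';python3 -m pendant '[{"grip":1,"dx":0,"dy":0,"dz":0,"twist":0.12},{"grip":1,"dx":0,"dy":0,"dz":0,"twist":0},{"grip":1,"dx":0,"dy":0,"dz":0,"twist":0}]';  python3 - <<'E'
from h import *
go([.42,-.298,.0289],-1.88)
im=get_image("wrist"); cv2.imwrite("pics/w14.png",im[:,:,::-1]); print(proj("wrist",[.42,-.298,.007]))
E
```

```text
time_s: 34.15
ee_pos: [0.4653, -0.2634, 0.3089]
ee_rot: [0.069, -0.069, -0.704, 0.704]
contact_force: [0.2, 0.6, -4.8]
grip_width: 0.0638
time_s: 34.45
ee_pos: [0.4666, -0.2623, 0.3083]
ee_rot: [0.107, -0.107, -0.699, 0.699]
contact_force: [0.4, 0.3, -4.7]
grip_width: 0.064
grasp pt [ 0.4666 -0.2624  0.1533] jaw yaw -1.8747 tilt 0.0005 w 0.064 F [ 0.45  0.3  -4.69] t 34.45 j6 1.219
tool shift cm [ 3.39 12.44  4.79]
world yaw change -0.0053 -> twist 0.0053 (tool y down)
(np.float64(303.14531228800354), np.float64(220.5169206540091))
```

View pics/w14.png

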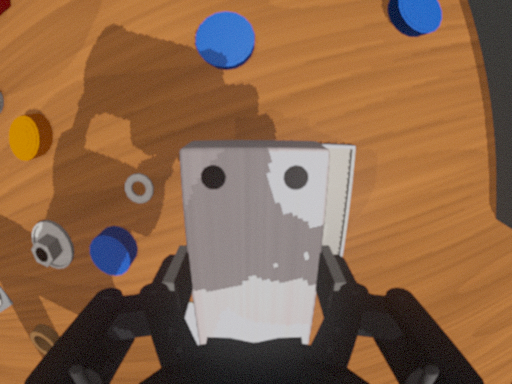

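```bash
python3 -m pendant '[{"grip":1,"dx":1.7,"dy":2,"dz":2.4,"twist":0.005},{"grip":1,"dx":1.7,"dy":3,"dz":2.4,"twist":0},{"grip":1,"dx":0,"dy":2.5,"dz":0,"twist":0},{"grip":1,"dx":0,"dy":1.5,"dz":0,"twist":0},{"grip":1,"dx":0,"dy":0,"dz":0,"twist":0},{"grip":1,"dx":0,"dy":0,"dz":0,"twist":0}]';  python3 - <<'E'
from h import *
go([.42,-.298,.0289],-1.88)
im=get_image("wrist"); cv2.imwrite("pics/w15.png",im[:,:,::-1]); 
im=get_image("scene"); cv2.imwrite("pics/s15.png",cv2.resize(im[170:330,90:290,::-1],None,fx=3.5,fy=3.5,interpolation=cv2.INTER_CUBIC))
E
```

```text
time_s: 35.1
ee_pos: [0.42, -0.2979, 0.2182]
ee_rot: [0.109, -0.11, -0.698, 0.699]
contact_force: [0.2, 1.0, -4.8]
grip_width: 0.0637
grasp pt [ 0.42   -0.298   0.0632] jaw yaw -1.8815 tilt 0.0004 w 0.0637 F [ 0.21  1.04 -4.83] t 35.1 j6 1.116
tool shift cm [0.   3.43 0.  ]
world yaw change 0.0015 -> twist -0.0015 (tool y down)
```

View pics/w15.png

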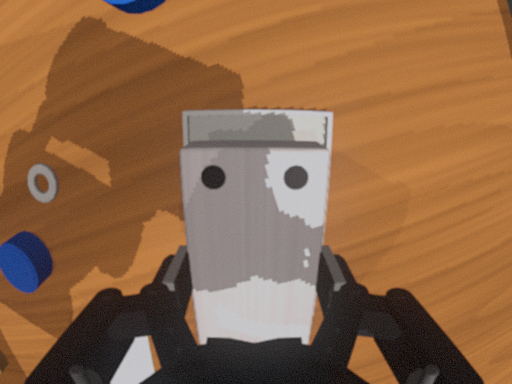

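View pics/s15.png

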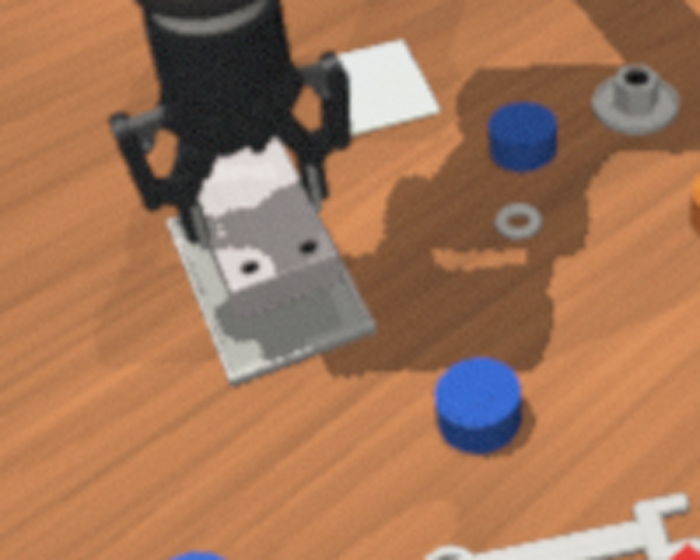

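Run:
```python
from h import *
m=camera_model("wrist")
a,b=[plane("wrist",p,.007,m)[:2] for p in [(182,111),(333,111)]]
d=b-a; n=np.array([-d[1],d[0]])/np.linalg.norm(d); c=(a+b)/2; print(np.linalg.norm(d),np.arctan2(d[1],d[0]), "far edge dir", c, "centre", c-.078*n if n[0]>0 else c+.078*n)
```

```text
0.09305573958881908 -1.8790401413923337 far edge dir [ 0.49381187 -0.32290867] centre [ 0.41948818 -0.29924459]
```

Centre confirmed at about (0.4195, -0.299), so I'll lower.

```bash
python3 -m pendant '[{"grip":1,"dx":0,"dy":1.5,"dz":0.1,"twist":0},{"grip":1,"dx":0,"dy":1,"dz":0,"twist":0},{"grip":1,"dx":0,"dy":0.4,"dz":0,"twist":0},{"grip":1,"dx":0,"dy":0.2,"dz":0,"twist":0},{"grip":1,"dx":0,"dy":0,"dz":0,"twist":0},{"grip":1,"dx":0,"dy":0,"dz":0,"twist":0}]'; python3 -m pendant '[{"grip":1,"dx":0,"dy":0.2,"dz":0,"twist":0},{"grip":1,"dx":0,"dy":0,"dz":0,"twist":0}]';python3 -m pendant '[{"grip":1,"dx":0,"dy":0.15,"dz":0,"twist":0},{"grip":1,"dx":0,"dy":0,"dz":0,"twist":0}]'
```

```text
time_s: 35.8
ee_pos: [0.4195, -0.2989, 0.1871]
ee_rot: [0.11, -0.11, -0.698, 0.699]
contact_force: [-0.2, 0.1, -5.4]
grip_width: 0.0644
time_s: 36.0
ee_pos: [0.4194, -0.2988, 0.1848]
ee_rot: [0.11, -0.11, -0.698, 0.699]
contact_force: [-0.4, 0.7, -4.0]
grip_width: 0.0637
time_s: 36.2
ee_pos: [0.4194, -0.2988, 0.1839]
ee_rot: [0.11, -0.11, -0.698, 0.699]
contact_force: [-1.5, 2.6, 2.5]
grip_width: 0.0635
```

```bash
python3 -m pendant '[{"grip":1,"dx":0,"dy":-0.05,"dz":0,"twist":0},{"grip":-0.85,"dx":0,"dy":0,"dz":0,"twist":0},{"grip":-0.85,"dx":0,"dy":0,"dz":0,"twist":0},{"grip":-0.85,"dx":0,"dy":0,"dz":0,"twist":0},{"grip":-0.85,"dx":0,"dy":-1,"dz":0,"twist":0},{"grip":-0.85,"dx":0,"dy":-2,"dz":0,"twist":0},{"grip":-1,"dx":0,"dy":-4,"dz":0,"twist":0},{"grip":-1,"dx":0,"dy":-4,"dz":0,"twist":0},{"grip":-1,"dx":4,"dy":-4,"dz":3,"twist":0},{"grip":-1,"dx":4,"dy":0,"dz":4,"twist":0}]';python3 -m pendant '[{"grip":-1,"dx":0,"dy":-2,"dz":4,"twist":0},{"grip":-1,"dx":0,"dy":-2,"dz":0,"twist":0},{"grip":-1,"dx":0,"dy":0,"dz":0,"twist":0},{"grip":-1,"dx":0,"dy":0,"dz":0,"twist":0}]';  python3 - <<'E'
from h import *
go(None)
im=get_image("wrist"); cv2.imwrite("pics/w16.png",im[:,:,::-1]); 
im=get_image("top"); cv2.imwrite("pics/t16f.png",im[:,:,::-1]);cv2.imwrite("pics/t16.png",cv2.resize(im[120:290,75:360,::-1],None,fx=2.7,fy=2.7,interpolation=cv2.INTER_CUBIC))
im=get_image("scene"); cv2.imwrite("pics/s16.png",cv2.resize(im[130:290,130:390,::-1],None,fx=3,fy=3,interpolation=cv2.INTER_CUBIC))
E
```

```text
time_s: 37.2
ee_pos: [0.3386, -0.3344, 0.3299]
ee_rot: [0.106, -0.111, -0.696, 0.701]
contact_force: [0.2, -1.8, -0.1]
grip_width: 0.0853
time_s: 37.6
ee_pos: [0.3255, -0.372, 0.3655]
ee_rot: [0.11, -0.11, -0.698, 0.699]
contact_force: [-0.2, 0.5, 0.4]
grip_width: 0.0854
grasp pt [ 0.3256 -0.3722  0.2105] jaw yaw -1.8832 tilt 0.001 w 0.0854 F [-0.18  0.47  0.39] t 37.6 j6 0.876
```

View pics/w16.png

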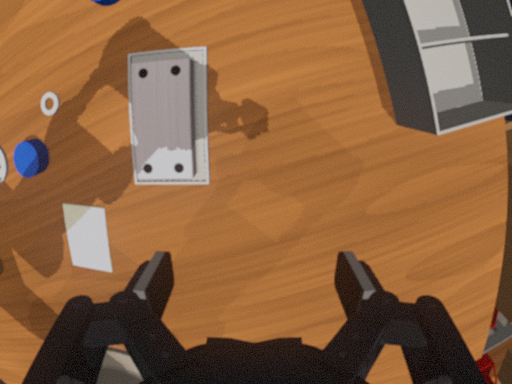

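View pics/t16.png

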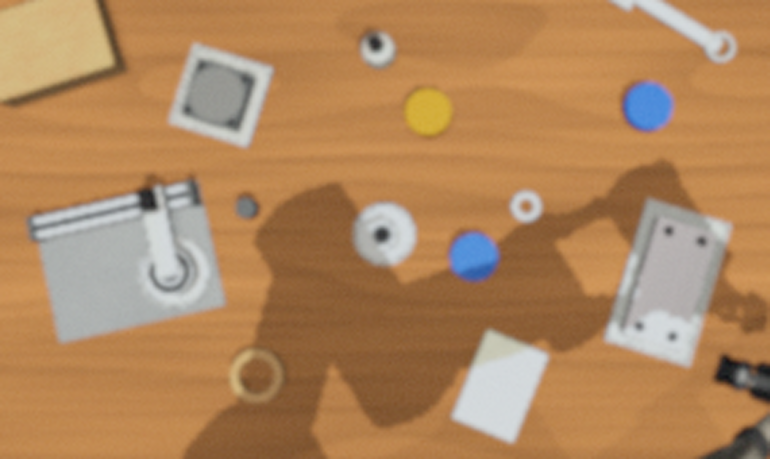

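View pics/s16.png

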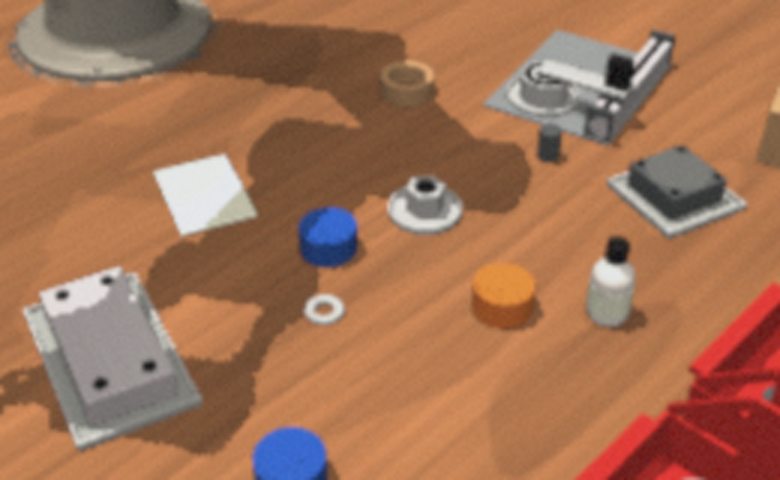

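Run:
```python
from h import *
m=camera_model("wrist"); t=camera_model("top")
A=np.mean([plane("wrist",p,.029,m)[:2] for p in [(131,54),(192,52),(194,178),(136,180)]],0)
B=np.mean([plane("wrist",p,.007,m)[:2] for p in [(128,53),(207,46),(209,184),(136,184)]],0); print("plate-tray",A,B,A-B)
g=lambda p,z: plane("top",(p[0]/2.7+75-.31,p[1]/2.7+120-.31),z,t)[:2]
T=lambda ps,z: np.mean([g(p,z) for p in ps],0)
print("plate top cam",T([(669,231),(702,241),(672,336),(639,326)],.029)-T([(649,200),(732,225),(690,366),(606,342)],.007))
print("flange",T([(202,58),(255,73),(239,130),(183,116)],.029)-T([(194,44),(273,68),(247,148),(168,123)],.007))
print("nut",g((381,234),.027)-g((385,234),.007))
P=g((174,271),.007);K=g((147,199),.071);d=K-P;ex=np.array([np.cos(.214),np.sin(.214)]);print("bearing-pocket",g((171,270),.029)-P,"knob in holder",d@ex,d@np.array([-ex[1],ex[0]]))
```

```text
plate-tray [ 0.42080649 -0.29807964] [ 0.41852938 -0.29768126] [ 0.00227711 -0.00039839]
plate top cam [1.83325112e-05 2.12409548e-03]
flange [-0.0012058  -0.00319244]
nut [-0.00035109  0.00303512]
bearing-pocket [ 0.00120983 -0.00161136] knob in holder 0.07485635472391002 -0.0022171496978492687
```

All parts measure within about 3 mm of their places and the gate reads shut, so I'm handing in.

Run:
```python
from station import *
print(hand_in()); print(get_state()["time_s"])
```

```text
the job is handed in; nothing more can be done
None
the job is handed in; nothing more can be done
```

I took the stack apart and put all four parts away: nut in the round tray, flange in the square tray, plate in the long tray, bearing in the pocket. I slid the gate shut over the bearing until it met its stop. I handed in shortly after 37.6 s; the station gave no verdict, as expected.

My last checks from the camera images, just before handing in:

| Item | Offset from where it belongs |
|---|---|
| Nut | about 3 mm from its tray's centre |
| Flange | about 3.5 mm from its tray's centre |
| Plate | about 2 mm from its tray's centre, lined up with the tray |
| Bearing | about 2 mm from the pocket's centre |
| Gate | about −2 mm, meaning shut to within measuring error |

- **Flatness and release:** all four parts look flat in the pictures. The gripper was open and clear of everything.
- **Camera disagreement:** the top camera read up to about 4 mm different from the wrist camera. I placed by the wrist camera and used the top camera as the final cross-check.
- **Height and tilt:** I did not measure these directly; I judged them from the force felt at contact and from the pictures.
- **Refused move:** the very first move was refused for missing fields, and nothing moved.

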